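# Lift a printed cover off the build plate with a spatula

## Robot

A 6-joint arm with a two-finger parallel gripper is mounted at the origin on the work surface. World frame = base frame: x ahead of the robot, y to its left, z up, the work surface at z = 0. Lengths are in m, angles in rad, forces in N, time in s.
With the tool pointing down it reaches from about 0.375 to 0.9 m from the base axis. Payload 3.1 kg.
Tool frame: the origin (TCP) lies on the centre line of the jaws, within the pads' length; the fingertips stand 19 mm ahead of it and the grasp point (between the pads) is the TCP; z points along the fingers, y is the direction in which the jaws open and shut (so a half turn about z gives the same grasp; the last joint's range is limited). The gripper opens to 85 mm and grips with 20 to 120 N. Pads are 22 mm wide; open, the fingers measure 114 mm over their backs; the gripper's body (76 mm by 85 mm) begins 54 mm behind the grasp point. The pads swing forward as they close: fully open they stand 13 mm farther back than shut.
Start: joints at [1.046, 0.527, 1.433, -0, 1.181, -0.178], TCP at [0.212, 0.588, 0.25] pointing down, gripper open.
Joint ranges: [-3.08, 3.08], [-0.75, 2.2], [0.22, 2.44], [-1.43, 4.57], [0, 2.65], [-2.85, 2.85]. Speed limits (rad/s): [2.79, 2.79, 3.14, 3.14, 3.14, 3.14].

## Interface

Orientations are given as a unit quaternion [x, y, z, w].
In Python, from station import manip, imaging, workorder gives the robot as it stands.
- The arm moves only by the shell command python3 -m creep 'ROWS' [FORCE]. ROWS is a JSON object of lists of equal length, an entry for each row: "claw": the finger opening in cm, from 0 to 8.54; "dp": the shift along the tool's x, y, z in cm, a list of three; "roll": the turn about the tool's z in rad. In form: {"claw": [claw, ...], "dp": [[dx, dy, dz], ...], "roll": [roll, ...]}. A call has 1 to 12 rows; each row is the pose to reach, as a shift and turn from the pose commanded when the call began, along the tool's axes at that moment; what a row does not reach only later rows make up. A row lasts 1/10 s, in which the tool goes at most 50 mm and 8.59 degrees, less where a joint would pass 70% of its speed; a pose out of reach is approached as far as the arm can. A call with a gripper value outside its range is refused whole. The fingers move at their own pace and stop on an object; FORCE is the grip in N (left out, the last holds). Time passes only in rows, so rows that repeat a pose let the fingers close. It gives the time, the measured TCP pose, the force and the opening at its end, in the units of the state.
- manip.sense(): the state, without advancing time (a new reading comes with each control period).
- imaging.snapshot(name): name is "side" or "top" or "wrist"; returns a dict with "image" (384x512x3 uint8, red, green, blue), "z_map" (384x512 float32, m along the optical axis (not along the pixel's ray), 0 where there is no reading), "vfov" (degrees; the focal length in pixels is half the picture's height over the tangent of half this angle, whatever the lens; pixels are square), "cx", "cy" (the principal point, pixels), "R" (3x3) and "t" (3): a world point X has camera coordinates R X + t. Camera axes: x right, y down, z forward; pixel columns grow to the right and rows downward; lengths in m; the calibration is good to about 2 mm. A picture is of the moment at which its call begins.
- workorder.sign_off(): hands the job in, once; it reports no verdict.
The state is a dict: "t": time; "q": joint angles; "qd": joint speeds; "tau": joint torques, N m; "tcp_pos": TCP position; "tool_rot": TCP orientation; "force": force on the tool from outside, world axes, zero at the start; "ft_torque": the same for the moment, N m; "finger_gap": opening from 0.0 (shut) to 1.0 (fully open).
Only numpy, scipy, OpenCV 4.12 (cv2) and the standard library are available. Lean on these libraries where they do the work, as an engineer would, in place of code of your own. Each camera call takes 0.05 s, during which the arm holds its last target.

## Task

The flat printed cover is still lying on the printer's build plate. Work the spatula right in under it (the stop bar at its back will hold it), lift it off riding on the blade without touching it by hand or digging hard into the plate, and lower it centrally and squarely onto the two rails of the rack with the blade going down between them. Then draw the spatula out, lay it flat on the bench again, and leave the spool, the bin and the loose profile as they are.

Things in the scene. Friction and masses are not known exactly. Their poses are not given: they have to be found in the camera images.
- cover: Flat grey printed cover lying on the build plate: a top slab 120 (its x) x 140 (its y) x 5 mm, with a solid step 80 (x) x 128 (y) x 4 mm centred under it. So the slab overhangs 20 mm at its -x and +x edges, leaving a 4 mm high gap above the plate there. 9 mm high in all. Origin at the centre of the underside of the step, z up. About 0.1 kg, smooth.
- spatula: Steel spatula with raised black handle, lying flat on its blade. Origin: middle of the blade underside's rear edge; x to the tip, z up. Blade x 0 to 130 mm, 70 wide, 1.8 thick, square front edge. A neck at x 2 to 8 (foot 30 wide, 8 high, x 0 to 12) carries the handle: level bar 24 wide (y), 22 high, x -65 to +25, its centre 60 mm above the underside. 0.24 kg, balance point about x = 40.
- spatula_grip (a point): Point in the middle of the handle bar, right over the rear edge of the blade (x = 0, z = 60 mm in the spatula's frame); a good place to grip across the handle's 24 mm.
- spatula_blade (a point): Point on the blade, on its middle line, 55 mm behind the front edge (x = 75, z = 1 mm in the spatula's frame).
- bed: Build plate fixed on the bench: slab 300 (x) x 220 (y) x 18 mm, flat black top at z = 18 mm, open in front (-x, towards the robot) and at the sides. A stop bar 14 mm high lies across its top beyond the cover, clamped so that its front face is anywhere from x = 50 to 140 mm: the pose does not tell where. It will hold the cover against a push. Origin: centre of the underside, z up.
- rack: Rack fixed on the bench: a plywood base 130 (x) x 150 (y) x 10 mm with two upright aluminium rails along x, each 130 mm long and 20 mm thick, centred at y = -57 and +57 mm, flat tops at z = 60 mm. Between the rails is a free gap 94 mm wide, open at both ends and down to the base at z = 10 mm. Origin at the centre of its underside, z up.
- spool: Filament spool lying on its side, 150 mm across, 50 mm high; origin at the centre of its underside. To be left alone.
- bin: Open blue bin 110 x 170 x 70 mm; origin at the centre of its underside. To be left alone.
- profile: Loose piece of aluminium profile 180 (x) x 30 x 30 mm; origin at the centre of its underside. To be left alone.
Not all that is in view belongs to the job. Of the things that look like the spatula, the smaller one is meant.

How it is judged:
By the outcome, as a careful person would: the job done as asked, in the order asked, and still so for the second after the job is handed in, with the robot touching nothing.
It also fails if it takes over 70 s, if anything falls off the work surface, if the arm or the gripper's body presses on something with over 40 N, if the wrist force passes 120 N, or if a joint passes its speed limit or range.

## Working session

There is one attempt and no reset: what is moved stays moved. The work goes in short steps, Python scripts to look and compute and a shell command to move; the robot and the scene stay as the last step left them, time stands still between calls to the robot, and variables do not carry over. Pictures are saved under pics/ and viewed, and the job is handed in when it is done.

```bash
ls -la; mkdir -p pics; python3 - <<'E'
from station import manip, imaging
import cv2
print(manip.sense())
for n in("side","top","wrist"):
    s=imaging.snapshot(n)
    cv2.imwrite(f"pics/{n}0.png",s["image"][:,:,::-1])
    print(n,s["vfov"],s["cx"],s["cy"],s["R"],s["t"],(s["z_map"]>0).mean())
E
```

```text
total 12
drwxr-xr-x  3 agent agent 4096 Dec  6 08:22 .
drwxr-xr-x 23 root  root  4096 Dec  6 08:21 ..
drwxr-xr-x  2 agent agent 4096 Dec  6 08:22 pics
{'t': 0.0, 'q': array([ 1.04651865e+00,  5.28491378e-01,  1.43392127e+00,  1.62034331e-05,
        1.18138410e+00, -1.78542009e-01]), 'qd': array([ 0.00011052, -0.00015129, -0.00091945,  0.00031194,  0.0016823 ,
        0.00022855]), 'tau': array([-4.76366095e-04, -4.42349374e+01, -1.78022808e+01, -1.20332697e-04,
        8.33307160e-03, -9.17358030e-07]), 'tcp_pos': array([0.21145218, 0.58741999, 0.24931205]), 'tool_rot': array([ 1.72011077e-01,  9.85094399e-01, -1.03212238e-03, -3.86383352e-04]), 'force': array([ 0.42705743, -0.09549131,  0.41144919]), 'ft_torque': array([ 0.02013234, -0.00083572, -0.01023617]), 'finger_gap': 0.9980056962393087}
side 52.42018963841151 255.8442060577724 188.6847054203772 [[ 0.99740824 -0.07192769 -0.00179246]
 [-0.0544375  -0.7381167  -0.67247327]
 [ 0.0470464   0.67082795 -0.74011924]] [-0.49031557  0.16497697  1.3344193 ] 0.9957733154296875
top 51.469446386473166 256.5523228304643 183.2347455691898 [[-0.02384224 -0.99969121  0.00700266]
 [-0.98726456  0.02244264 -0.15749607]
 [ 0.15729027 -0.01066854 -0.98749479]] [0.11264351 0.49171937 1.37957772] 0.9960072835286459
wrist 68.99054733538556 256.4383135172908 190.58342006294004 [[ 0.33916711  0.9407216  -0.00292366]
 [ 0.90268177 -0.32457422  0.28251938]
 [ 0.26482314 -0.09846042 -0.95925714]] [-0.62464895 -0.03653503  0.3794027 ] 0.9957326253255209
```

View pics/side0.png

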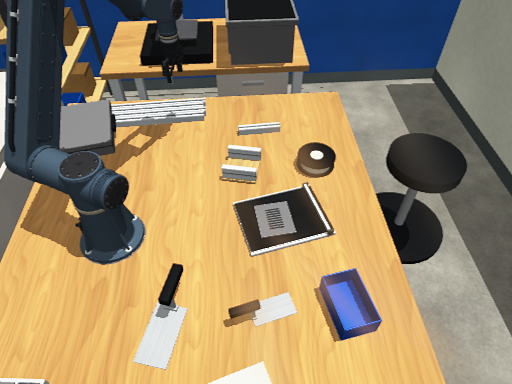

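View pics/top0.png

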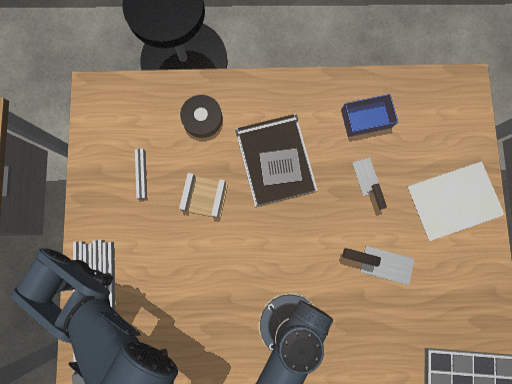

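View pics/wrist0.png

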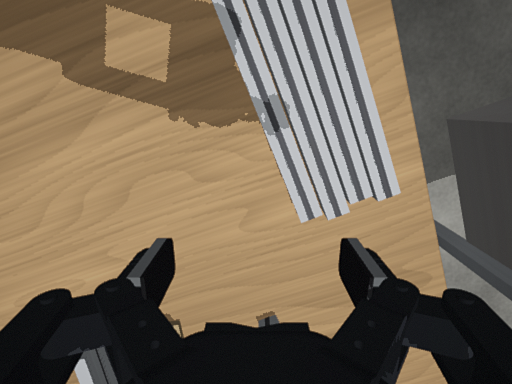

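```bash
cat > h.py <<'E'
import numpy as np, cv2
from station import manip, imaging
def f(s): return s["image"].shape[0]/2/np.tan(np.radians(s["vfov"])/2)
def cloud(s):
    h,w=s["z_map"].shape; u,v=np.meshgrid(np.arange(w),np.arange(h)); z=s["z_map"]
    c=np.stack([(u-s["cx"])/f(s)*z,(v-s["cy"])/f(s)*z,z],-1)
    return (c-s["t"])@s["R"]
def ray(s,uv,zp):
    uv=np.atleast_2d(np.asarray(uv,float)); d=np.c_[(uv[:,0]-s["cx"])/f(s),(uv[:,1]-s["cy"])/f(s),np.ones(len(uv))]@s["R"]
    o=-s["R"].T@s["t"]; return o+d*((zp-o[2])/d[:,2])[:,None]
def px(s,X):
    c=np.atleast_2d(X)@s["R"].T+s["t"]; return np.c_[c[:,0]/c[:,2]*f(s)+s["cx"],c[:,1]/c[:,2]*f(s)+s["cy"]]
def save(s,name,box=None,k=1):
    im=s["image"][:,:,::-1]
    if box: im=im[box[1]:box[3],box[0]:box[2]]
    cv2.imwrite("pics/"+name,cv2.resize(np.ascontiguousarray(im),None,fx=k,fy=k,interpolation=cv2.INTER_CUBIC))
E
python3 - <<'E'
from h import *
import pickle
for n in("top","side"):
    s=imaging.snapshot(n); pickle.dump(s,open(n+"0.pkl","wb"))
    if n=="top": save(s,"top_c.png",(120,80,420,280),2.6)
    else: save(s,"side_c.png",(200,110,400,340),2.6)
    P=cloud(s)
    pts={"top":[(268,130),(280,168),(255,190),(300,190),(188,195),(218,195),(205,195),(360,170),(372,185),(380,205),(350,220)],"side":[(247,220),(275,218),(262,310),(245,313),(285,306),(242,152),(240,172),(318,205)]}[n]
    for p in pts: print(n,p,P[p[1],p[0]].round(3))
E
```

```text
top (268, 130) [0.695 0.054 0.019]
top (280, 168) [0.549 0.015 0.031]
top (255, 190) [0.473 0.107 0.016]
top (300, 190) [ 0.469 -0.055  0.019]
top (188, 195) [0.456 0.342 0.054]
top (218, 195) [0.452 0.237 0.06 ]
top (205, 195) [0.46  0.288 0.011]
top (360, 170) [ 0.54  -0.28   0.005]
top (372, 185) [ 0.475 -0.304  0.059]
top (380, 205) [ 0.403 -0.322  0.076]
top (350, 220) [ 0.358 -0.234 -0.003]
side (247, 220) [0.462 0.023 0.021]
side (275, 218) [0.56  0.02  0.026]
side (262, 310) [ 0.488 -0.302  0.005]
side (245, 313) [ 0.437 -0.332  0.058]
side (285, 306) [ 0.558 -0.293  0.002]
side (242, 152) [0.461 0.347 0.044]
side (240, 172) [0.448 0.231 0.049]
side (318, 205) [0.72  0.071 0.022]
```

View pics/top_c.png

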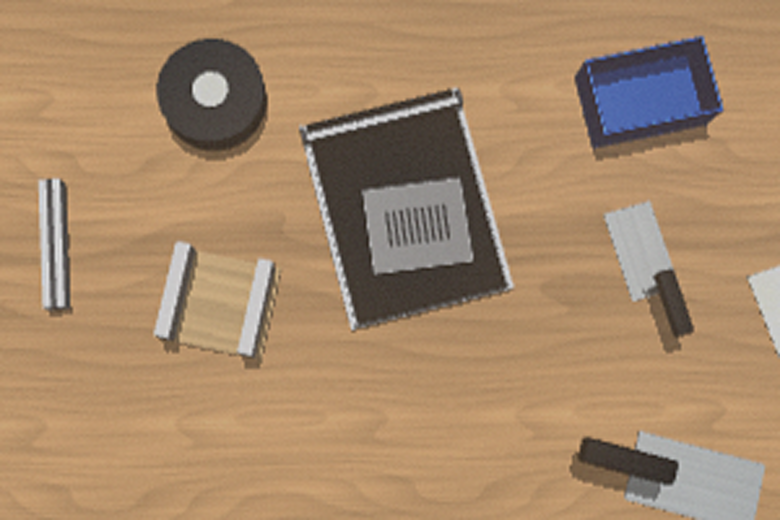

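View pics/side_c.png

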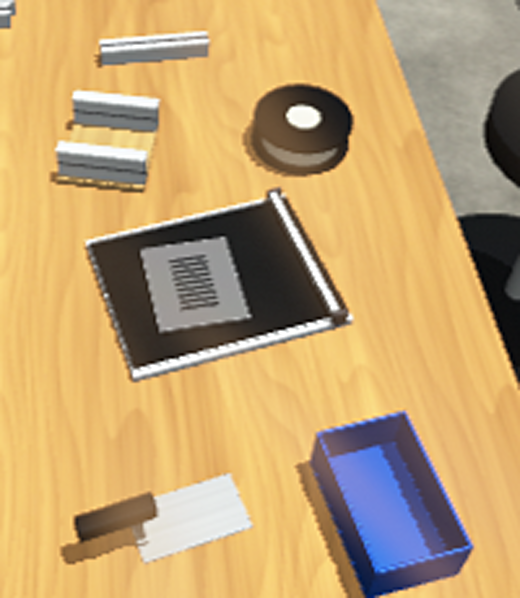

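```bash
cat > meas.py <<'E'
from h import *
import pickle
def rect(s,m,z):
    cs,_=cv2.findContours(m.astype(np.uint8),cv2.RETR_EXTERNAL,cv2.CHAIN_APPROX_NONE)
    c=max(cs,key=cv2.contourArea)[:,0,:]
    W=ray(s,c,z)[:,:2]
    (cx,cy),(a,b),ang=cv2.minAreaRect((W*1000).astype(np.float32))
    return np.round([cx,cy],1),np.round([a,b],1),round(ang,1),np.round(cv2.boxPoints(((cx,cy),(a,b),ang)))
def sel(s,box,fn):
    hsv=cv2.cvtColor(s["image"],cv2.COLOR_RGB2HSV).astype(int); m=np.zeros(hsv.shape[:2],bool)
    b=box; m[b[1]:b[3],b[0]:b[2]]=fn(hsv[b[1]:b[3],b[0]:b[2]]); return m
if __name__=="__main__":
    T=pickle.load(open("top0.pkl","rb"));S=pickle.load(open("side0.pkl","rb"))
    gray=lambda h:(h[...,1]<40)&(h[...,2]>90)
    dark=lambda h:(h[...,2]<90)
    jobs=[("cover",T,(255,143,306,190),gray,.027),("cover",S,(252,197,300,242),gray,.027),
     ("railL",T,(178,168,196,218),gray,.06),("railR",T,(208,170,228,222),gray,.06),
     ("blade",T,(350,155,382,198),lambda h:(h[...,1]<70)&(h[...,2]>120),.002),
     ("blade",S,(250,285,300,330),lambda h:(h[...,1]<60)&(h[...,2]>140),.002),
     ("handle",T,(365,182,390,212),lambda h:(h[...,2]<80),.071),
     ("handle",S,(225,295,262,320),lambda h:(h[...,2]<100),.071),
     ("bar",T,(232,110,302,136),lambda h:(h[...,1]<40)&(h[...,2]>150),.032),
     ("bed",T,(230,118,320,212),lambda h:(h[...,2]<70),.018)]
    for n,s,b,fn,z in jobs:
        m=sel(s,b,fn); c,a,g,P=rect(s,m,z); print(n,c,a,g,P.tolist())
E
python3 meas.py
```

```text
cover [556.6  14.5] [121.6 139.6] 6.5 [[488.0, 77.0], [504.0, -62.0], [625.0, -48.0], [609.0, 91.0]]
cover [556.7  18.3] [122. 142.] 6.4 [[488.0, 82.0], [504.0, -59.0], [625.0, -46.0], [609.0, 96.0]]
railL [468.4 348.3] [ 21.9 131.2] 77.0 [[402.0, 352.0], [530.0, 323.0], [535.0, 344.0], [407.0, 374.0]]
railR [442.3 236.8] [ 22.9 130.3] 76.9 [[376.0, 240.0], [503.0, 211.0], [508.0, 233.0], [381.0, 263.0]]
blade [ 517.4 -302.3] [131.4  71.9] 14.8 [[445.0, -284.0], [463.0, -354.0], [590.0, -320.0], [572.0, -251.0]]
blade [ 518.3 -297.7] [129.9  70.7] 14.7 [[447.0, -280.0], [464.0, -348.0], [590.0, -316.0], [572.0, -247.0]]
handle [ 433.3 -317. ] [87.6 32.4] 14.4 [[387.0, -312.0], [395.0, -344.0], [480.0, -322.0], [472.0, -290.0]]
handle [ 408.8 -332.3] [31.1 27.8] 15.9 [[390.0, -323.0], [398.0, -350.0], [428.0, -341.0], [420.0, -315.0]]
bar [709.4  59.4] [  9.2 216.8] 13.6 [[680.0, 164.0], [730.0, -47.0], [739.0, -45.0], [688.0, 166.0]]
bed [577.2  27. ] [268.3 210.3] 13.2 [[423.0, 99.0], [471.0, -106.0], [732.0, -45.0], [684.0, 160.0]]
```

```bash
python3 -m creep '{"claw":[8.5,8.5,8.5,8.5,8.5,8.5,8.5,8.5,8.5,8.5,8.5,8.5],"dp":[[-43.5,-41.4,0],[-43.5,-41.4,0],[-43.5,-41.4,0],[-43.5,-41.4,0],[-43.5,-41.4,0],[-43.5,-41.4,0],[-43.5,-41.4,0],[-43.5,-41.4,0],[-43.5,-41.4,0],[-43.5,-41.4,0],[-43.5,-41.4,0],[-43.5,-41.4,0]],"roll":[-0.6,-0.6,-0.6,-0.6,-0.6,-0.6,-0.6,-0.6,-0.6,-0.6,-0.6,-0.6]}'
cat >> h.py <<'E'
def heading(st):
    from scipy.spatial.transform import Rotation as R
    M=R.from_quat(st["tool_rot"]).as_matrix(); return np.degrees(np.arctan2(M[1,0],M[0,0])),M
def go(target,head=None,st=None):
    st=st or manip.sense(); H,M=heading(st)
    d=M.T@(np.array(target)-st["tcp_pos"])
    print("at",st["tcp_pos"].round(4),"H",round(H,2),"dp cm",(d*100).round(2),"roll",None if head is None else round(-np.radians((head-H+180)%360-180),4),"F",st["force"].round(1),"gap",round(st["finger_gap"],3),"t",round(st["t"],2),"tilt",np.round(M[:,2],4),"q6",st["q"][5].round(2))
E
python3 -c "
from h import *
go([.455,-.317,.18],194.8)"
```

```text
t: 1.45
tcp_pos: [0.4765, 0.0587, 0.2505]
tool_rot: [-0.127, 0.992, 0.0, 0.0]
force: [1.1, 0.7, -0.2]
finger_gap: 0.997
at [0.4765 0.0587 0.2505] H -165.46 dp cm [ 11.52 -35.82   7.04] roll -0.0045 F [ 1.1  0.7 -0.2] gap 0.997 t 1.45 tilt [ 6.e-04  1.e-04 -1.e+00] q6 -1.94
```

```bash
python3 - <<'E'
from h import *
import pickle
s=imaging.snapshot("wrist"); pickle.dump(s,open("w1.pkl","wb")); save(s,"w1.png",k=1.5); print(-s["R"].T@s["t"])
E
```

```text
[0.40724971 0.04143285 0.37345787]
```

View pics/w1.png

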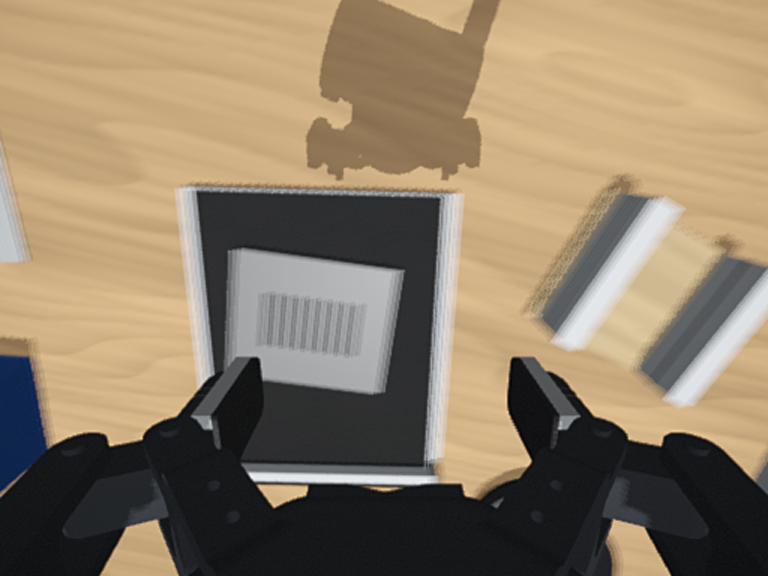

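```bash
python3 -m creep '{"claw":[8.5,8.5,8.5,8.5,8.5,8.5,8.5,8.5,8.5,8.5],"dp":[[10,-36.5,7],[10,-36.5,7],[10,-36.5,7],[10,-36.5,7],[10,-36.5,7],[10,-36.5,7],[10,-36.5,7],[10,-36.5,7],[10,-36.5,7],[10,-36.5,7]],"roll":[0,0,0,0,0,0,0,0,0,0]}'
python3 - <<'E'
from h import *
import pickle
go([.455,-.317,.06],194.8)
s=imaging.snapshot("wrist"); pickle.dump(s,open("w2.pkl","wb")); save(s,"w2.png",k=1.5); print(-s["R"].T@s["t"])
E
```

```text
t: 2.5
tcp_pos: [0.4705, -0.3179, 0.1798]
tool_rot: [-0.126, 0.992, 0.001, -0.0]
force: [0.2, 0.3, 0.3]
finger_gap: 0.995
at [ 0.4705 -0.3179  0.1798] H -165.54 dp cm [ 1.47  0.45 11.98] roll -0.0059 F [0.2 0.3 0.3] gap 0.995 t 2.5 tilt [-8.0e-04  1.3e-03 -1.0e+00] q6 -2.61
[ 0.40131797 -0.33514463  0.30282672]
```

View pics/w2.png

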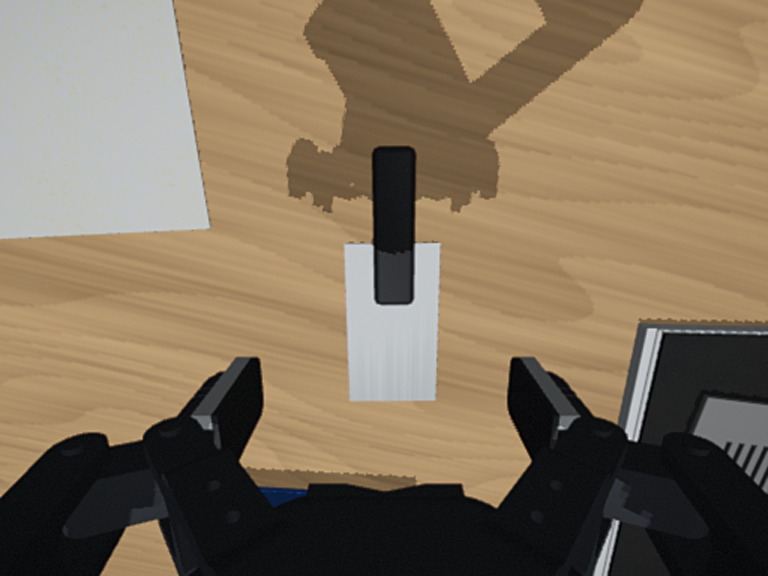

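```bash
python3 - <<'E'
from h import *
import pickle
s=pickle.load(open("w2.pkl","rb"))
m=s["image"].astype(int)
b=ray(s,np.array([(345,244),(440,242),(350,401),(436,401)])/1.5,.002)*1000
h=ray(s,np.array([(373.5,147),(415,147),(375,304),(413,304)])/1.5,.071)*1000
print(b.round(1).tolist(),h.round(1).tolist())
for P in(b,h):
    r=P[:2].mean(0);t=P[2:].mean(0);d=t-r;print(r,t,np.linalg.norm(d),np.degrees(np.arctan2(d[1],d[0])))
P=cloud(s); print("handle top depth pts",np.median(P[115:190,255:270,2]),"blade z",np.median(P[220:260,240:285,2]))
# handle height from two views: width-independent: intersect handle centre rays of wrist and top
T=pickle.load(open("top0.pkl","rb"))
E
```

```text
[[463.3, -348.4, 2.0], [444.7, -282.0, 2.0], [588.5, -315.6, 2.0], [571.1, -247.8, 2.0]] [[395.1, -342.4, 71.0], [389.6, -321.3, 71.0], [479.3, -320.5, 71.0], [473.8, -299.0, 71.0]]
[ 454.01815928 -315.22185703    2.        ] [ 579.75496498 -281.67542823    2.        ] 130.13495762133303 14.938484975809635
[ 392.3417543  -331.88065927   71.        ] [ 476.56895144 -309.75211591   71.        ] 87.08555085999443 14.720333825960102
handle top depth pts 0.07026692914779352 blade z 0.0009216062608583416
```

```bash
python3 -m creep '{"claw":[8.5,8.5,8.5,8.5,8.5,8.5],"dp":[[1.5,0.55,4],[1.5,0.55,8],[1.5,0.55,10.5],[1.5,0.55,12],[1.5,0.55,12],[1.5,0.55,12]],"roll":[-0.007,-0.007,-0.007,-0.007,-0.007,-0.007]}'
python3 -c "
from h import *
go([.4543,-.316,.06],194.85)"
```

```text
t: 3.15
tcp_pos: [0.4554, -0.3149, 0.0609]
tool_rot: [-0.131, 0.991, 0.0, -0.0]
force: [-0.9, -0.9, -0.3]
finger_gap: 0.993
at [ 0.4554 -0.3149  0.0609] H -164.93 dp cm [ 0.14 -0.08  0.09] roll 0.0038 F [-0.9 -0.9 -0.3] gap 0.993 t 3.15 tilt [-1.e-04  2.e-04 -1.e+00] q6 -2.64
```

```bash
python3 -m creep '{"claw":[5,2,1.5,1.5,1.5,1.5,1.5],"dp":[[0.1,-0.1,0.1],[0.1,-0.1,0.1],[0.1,-0.1,0.1],[0.1,-0.1,0.1],[0.1,-0.1,0.1],[0.1,-0.1,0.1],[0.1,-0.1,0.1]],"roll":[0,0,0,0,0,0,0]}' 70
python3 -c "
from h import *
go([.4543,-.316,.16],194.85)"
```

```text
t: 3.85
tcp_pos: [0.4544, -0.3174, 0.0599]
tool_rot: [-0.13, 0.991, -0.0, 0.0]
force: [0.3, 1.4, 5.7]
finger_gap: 0.269
at [ 0.4544 -0.3174  0.0599] H -165.03 dp cm [ -0.03   0.14 -10.01] roll 0.0021 F [0.3 1.4 5.7] gap 0.269 t 3.85 tilt [ 4.e-04 -4.e-04 -1.e+00] q6 -2.64
```

```bash
python3 -m creep '{"claw":[1.5,1.5,1.5,1.5,1.5],"dp":[[0,0.1,-2],[0,0.1,-5],[0,0.1,-9],[0,0.1,-10],[0,0.1,-10]],"roll":[0,0,0,0,0]}' 70
python3 - <<'E'
from h import *
import pickle
go([.3722,-.0969,.13],193.4)
s=imaging.snapshot("side"); pickle.dump(s,open("s3.pkl","wb")); save(s,"s3.png",(190,220,350,370),3.5)
s=imaging.snapshot("wrist"); pickle.dump(s,open("w3.pkl","wb")); save(s,"w3.png",k=1.5)
P=cloud(s)
for v in range(150,270,15): print(v,P[v,[232,236,240,256,270,280,285]].round(4)[:,2])
E
```

```text
t: 4.35
tcp_pos: [0.4546, -0.3171, 0.1605]
tool_rot: [-0.13, 0.991, -0.001, 0.001]
force: [0.3, -0.4, -2.3]
finger_gap: 0.27
at [ 0.4546 -0.3171  0.1605] H -165.04 dp cm [ 2.28 23.41  2.98] roll 0.0273 F [ 0.3 -0.4 -2.3] gap 0.27 t 4.35 tilt [ 0.0023 -0.0025 -1.    ] q6 -2.64
150 [0.1688 0.168  0.1707 0.1691 0.1699 0.1688 0.166 ]
165 [ 0.1688  0.1701  0.1688  0.1702  0.17    0.1692 -0.    ]
180 [0.1682 0.1696 0.1693 0.1711 0.17   0.1691 0.282 ]
195 [ 0.1669  0.1695  0.1697  0.1713  0.1692  0.1685 -0.0005]
210 [ 0.1688  0.1701  0.1698  0.1695  0.1692  0.1684 -0.0012]
225 [0.1678 0.1698 0.1693 0.1694 0.1694 0.1686 0.0998]
240 [0.1688 0.1694 0.1693 0.1678 0.1694 0.1686 0.1588]
255 [0.1677 0.1682 0.1697 0.1698 0.1699 0.1688 0.1747]
```

View pics/s3.png

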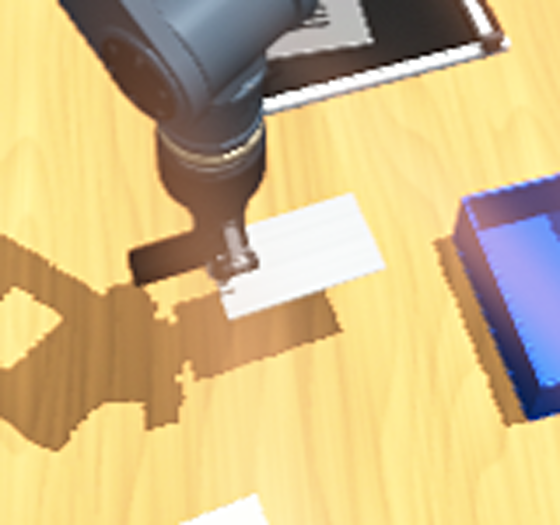

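View pics/w3.png

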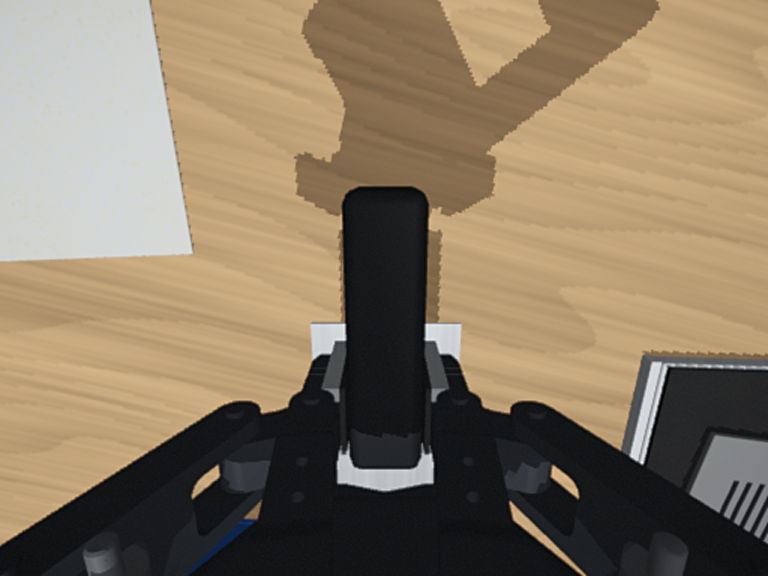

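```bash
python3 -m creep '{"claw":[1.5,1.5,1.5,1.5,1.5,1.5,1.5],"dp":[[2.3,23.4,3],[2.3,23.4,3],[2.3,23.4,3],[2.3,23.4,3],[2.3,23.4,3],[2.3,23.4,3],[2.3,23.4,3]],"roll":[0.027,0.027,0.027,0.027,0.027,0.027,0.027]}' 70
python3 - <<'E'
from h import *
import pickle
go([.3722,-.0969,.079],193.4)
s=imaging.snapshot("side"); pickle.dump(s,open("s4.pkl","wb")); save(s,"s4.png",(190,150,350,300),3.5)
s=imaging.snapshot("top"); pickle.dump(s,open("t4.pkl","wb")); save(s,"t4.png",(220,90,340,240),4)
E
```

```text
t: 5.15
tcp_pos: [0.3705, -0.0952, 0.1282]
tool_rot: [-0.118, 0.993, 0.001, -0.001]
force: [1.2, -0.6, -2.9]
finger_gap: 0.271
at [ 0.3705 -0.0952  0.1282] H -166.48 dp cm [-0.14 -0.22  4.92] roll 0.002 F [ 1.2 -0.6 -2.9] gap 0.271 t 5.15 tilt [-0.0027  0.0016 -1.    ] q6 -2.35
```

View pics/s4.png

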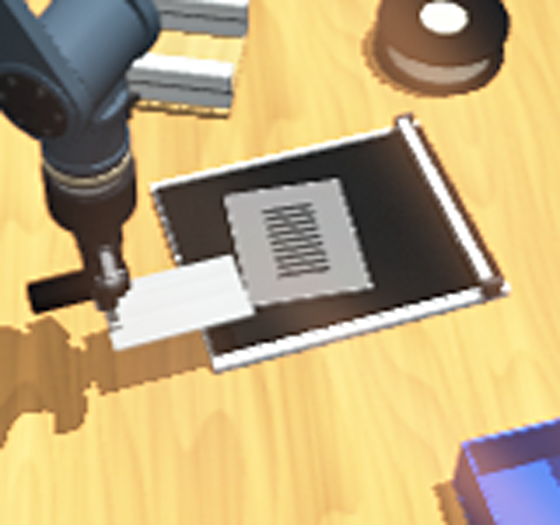

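View pics/t4.png

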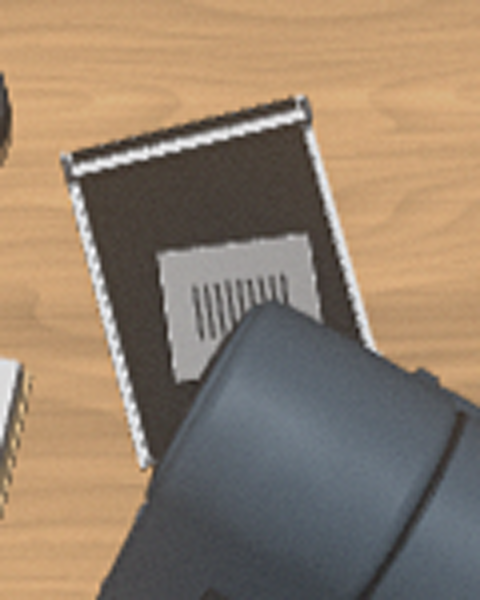

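```bash
python3 - <<'E'
from h import *
import pickle
s=pickle.load(open("s4.pkl","rb"))
print(ray(s,[(257.7,223.4),(262.9,240.6)],.0695).round(4))
u=np.array([.9728,.2317]);v=np.array([-.2317,.9728]);t=np.array([.3705,-.0952])+.13*u
print(t+.035*v,t-.035*v)
# cover front edge corners in this view: pixels
from meas import *
for n in["s4"]:
    m=sel(s,(250,197,300,242),lambda h:(h[...,1]<40)&(h[...,2]>90)&(h[...,2]<215)); print(rect(s,m,.027))
E
```

```text
[[ 0.4956 -0.0313  0.0695]
 [ 0.5069 -0.1007  0.0695]]
[ 0.4888545 -0.031031 ] [ 0.5050735 -0.099127 ]
(array([546.7,  11.7]), array([143.4, 154.2]), 6.3, array([[467.,  80.],
       [484., -73.],
       [626., -57.],
       [609.,  96.]], dtype=float32))
```

```bash
python3 -c "
from h import *
go([.3718,-.1140,.080],193.4)"; python3 -m creep '{"claw":[1.5,1.5,1.5,1.5,1.5,1.5],"dp":[[0.3,-1.85,1],[0.3,-1.85,3],[0.3,-1.85,4.5],[0.3,-1.85,4.7],[0.3,-1.85,4.7],[0.3,-1.85,4.7]],"roll":[0,0,0,0,0,0]}' 70;  python3 -c "
from h import *
go([.3718,-.1140,.078],193.4)"
```

```text
at [ 0.3723 -0.0972  0.1288] H -166.6 dp cm [ 0.44 -1.62  4.88] roll -0.0001 F [ 0.2 -0.4 -2.7] gap 0.268 t 5.25 tilt [ 6.e-04 -5.e-04 -1.e+00] q6 -2.35
t: 5.85
tcp_pos: [0.3733, -0.1156, 0.0826]
tool_rot: [-0.117, 0.993, -0.0, 0.0]
force: [0.1, 0.7, -2.7]
finger_gap: 0.272
at [ 0.3733 -0.1156  0.0826] H -166.62 dp cm [0.11 0.19 0.46] roll -0.0003 F [ 0.1  0.7 -2.7] gap 0.272 t 5.85 tilt [ 9.e-04 -7.e-04 -1.e+00] q6 -2.39
```

```bash
for i in 1; do python3 -m creep '{"claw":[1.5,1.5,1.5],"dp":[[0.1,0.1,0.3],[0.1,0.1,0.3],[0.1,0.1,0.3]],"roll":[0,0,0]}' 70; python3 -m creep '{"claw":[1.5,1.5],"dp":[[0,0,0.1],[0,0,0.1]],"roll":[0,0]}'; python3 -m creep '{"claw":[1.5,1.5],"dp":[[0,0,0.05],[0,0,0.05]],"roll":[0,0]}'; python3 -m creep '{"claw":[1.5,1.5],"dp":[[0,0,0.05],[0,0,0.05]],"roll":[0,0]}'; done
```

```text
t: 6.15
tcp_pos: [0.3716, -0.1142, 0.0796]
tool_rot: [-0.117, 0.993, -0.0, 0.0]
force: [0.2, -0.2, -2.8]
finger_gap: 0.268
t: 6.35
tcp_pos: [0.3716, -0.1142, 0.0784]
tool_rot: [-0.117, 0.993, -0.0, 0.0]
force: [0.7, -0.4, -2.8]
finger_gap: 0.271
t: 6.55
tcp_pos: [0.3716, -0.1142, 0.0778]
tool_rot: [-0.117, 0.993, -0.0, 0.0]
force: [-0.5, 0.1, -1.7]
finger_gap: 0.269
t: 6.75
tcp_pos: [0.3714, -0.1142, 0.0774]
tool_rot: [-0.117, 0.993, -0.0, -0.0]
force: [-2.0, -0.3, 1.6]
finger_gap: 0.274
```

```bash
python3 -m creep '{"claw":[1.5,1.5,1.5,1.5,1.5,1.5,1.5],"dp":[[0,0,-0.15],[0,0,-0.15],[-0.7,3,-0.15],[-2,6,-0.15],[-2.7,8.5,-0.15],[-2.7,8.5,-0.15],[-2.7,8.5,-0.15]],"roll":[0,0,0,0,0,0,0]}' 70;  python3 - <<'E'
from h import *
import pickle
go([.378,-.025,.079],193.4)
s=imaging.snapshot("side"); pickle.dump(s,open("s5.pkl","wb")); save(s,"s5.png",(190,150,350,300),3.5)
s=imaging.snapshot("wrist"); save(s,"w5.png",k=1.5)
E
```

```text
t: 7.45
tcp_pos: [0.3783, -0.025, 0.0788]
tool_rot: [-0.118, 0.993, -0.0, 0.0]
force: [0.4, -0.4, -2.3]
finger_gap: 0.271
at [ 0.3783 -0.025   0.0788] H -166.47 dp cm [ 0.03  0.01 -0.02] roll 0.0023 F [ 0.4 -0.4 -2.3] gap 0.271 t 7.45 tilt [ 4.e-04 -2.e-04 -1.e+00] q6 -2.17
```

View pics/s5.png

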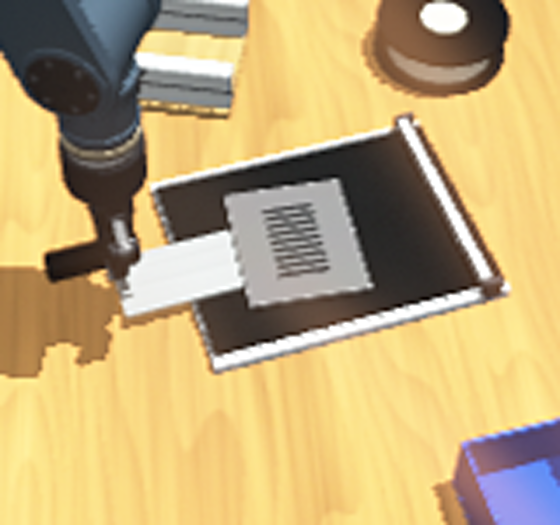

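View pics/w5.png

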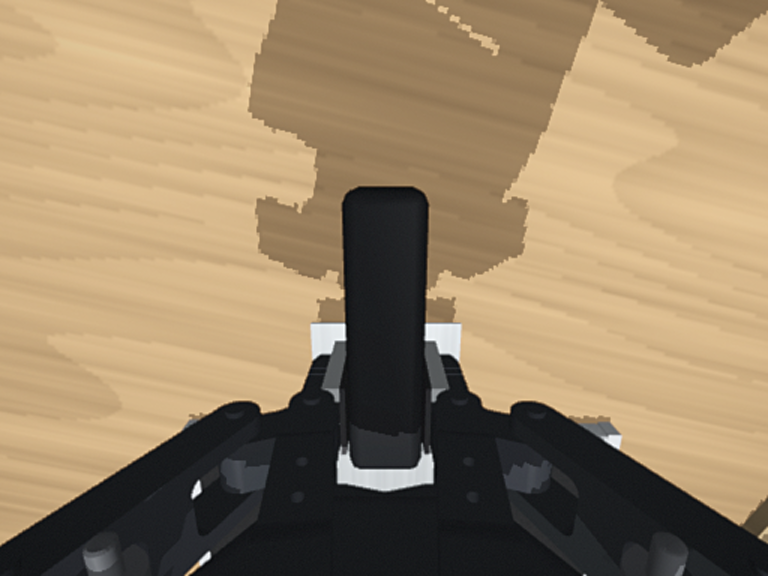

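```bash
python3 -m creep '{"claw":[1.5,1.5,1.5,1.5,1.5,1.5,1.5,1.5],"dp":[[0,0.4,0.05],[-1,0.4,0.05],[-2,0.4,0.05],[-3,0.4,0.05],[-4,0.4,0.05],[-5,0.4,0.05],[-6,0.4,0.05],[-6,0.4,0.05]],"roll":[0,0,0,0,0,0,0,0]}' 70;  python3 - <<'E'
from h import *
import pickle
go([.378,-.025,.079],193.4)
s=imaging.snapshot("side"); pickle.dump(s,open("s6.pkl","wb")); save(s,"s6.png",(190,150,350,300),3.5)
E
```

```text
t: 8.35
tcp_pos: [0.438, -0.0076, 0.0784]
tool_rot: [-0.117, 0.993, -0.001, 0.002]
force: [1.1, 0.2, -1.3]
finger_gap: 0.272
at [ 0.438  -0.0076  0.0784] H -166.52 dp cm [ 6.25 -0.3  -0.08] roll 0.0013 F [ 1.1  0.2 -1.3] gap 0.272 t 8.35 tilt [ 3.6e-03 -9.0e-04 -1.0e+00] q6 -2.08
```

View pics/s6.png

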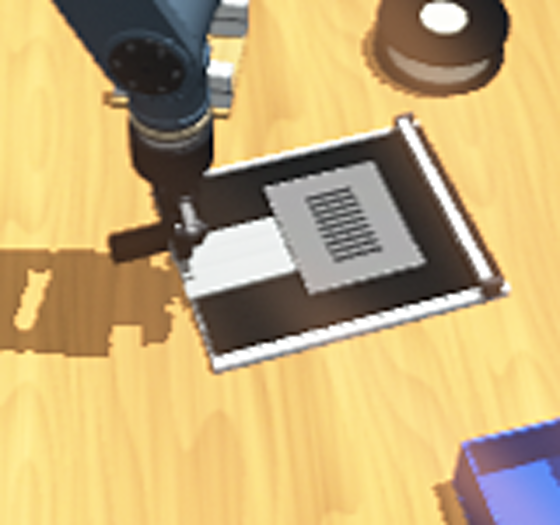

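```bash
cat > cov.py <<'E'
from meas import *
import sys
def cover(s,box,z=.027,lo=100,hi=205):
    m=sel(s,box,lambda h:(h[...,1]<40)&(h[...,2]>lo)&(h[...,2]<hi)).astype(np.uint8)
    m=cv2.morphologyEx(m,cv2.MORPH_OPEN,np.ones((3,3)))
    c=max(cv2.findContours(m,0,1)[0],key=cv2.contourArea)[:,0]
    return rect(s,m,z),cv2.approxPolyDP(c,4,True)[:,0].tolist()
E
python3 - <<'E'
from cov import *
s=pickle.load(open("s6.pkl","rb")); print(cover(s,(262,190,315,240)))
E
```

```text
((array([603.8,  34.3]), array([125.2, 141. ]), 13.7, array([[526.,  88.],
       [560., -49.],
       [681., -19.],
       [648., 118.]], dtype=float32)), [[296, 196], [266, 203], [278, 233], [310, 225]])
```

```bash
python3 -m creep '{"claw":[1.5,1.5,1.5,1.5,1.5],"dp":[[-1,0,0],[-2,0,0],[-3,0,0],[-4,0,0],[-4,0,0]],"roll":[0,0,0,0,0]}' 70;  python3 -m creep '{"claw":[1.5,1.5],"dp":[[-0.4,0,0.03],[-0.4,0,0.03]],"roll":[0,0]}';python3 -m creep '{"claw":[1.5,1.5],"dp":[[-0.3,0,0],[-0.3,0,0]],"roll":[0,0]}'
```

```text
t: 8.9
tcp_pos: [0.4773, 0.0017, 0.0784]
tool_rot: [-0.117, 0.993, -0.001, 0.002]
force: [0.4, -0.1, -3.5]
finger_gap: 0.269
t: 9.1
tcp_pos: [0.4782, 0.0028, 0.078]
tool_rot: [-0.117, 0.993, 0.0, -0.0]
force: [0.5, 1.0, -1.0]
finger_gap: 0.274
t: 9.3
tcp_pos: [0.4811, 0.0035, 0.078]
tool_rot: [-0.117, 0.993, 0.0, -0.0]
force: [-1.1, 0.0, -0.9]
finger_gap: 0.267
```

```bash
for i in 1 2 3; do python3 -m creep '{"claw":[1.5,1.5],"dp":[[-0.3,0,0],[-0.3,0,0]],"roll":[0,0]}' | egrep 'pos|force'; done; python3 - <<'E'
from cov import *
go([.378,-.025,.079],193.4)
s=imaging.snapshot("side"); pickle.dump(s,open("s7.pkl","wb")); save(s,"s7.png",(190,150,350,300),3.5)
print(cover(s,(270,180,330,240)))
E
```

```text
tcp_pos: [0.4814, 0.0042, 0.078]
force: [-6.9, -3.4, 5.0]
tcp_pos: [0.4815, 0.0049, 0.0781]
force: [-13.7, -5.8, 9.9]
tcp_pos: [0.4815, 0.0053, 0.0781]
force: [-19.2, -10.5, 13.7]
at [0.4815 0.0053 0.0781] H -166.58 dp cm [10.77 -0.54  0.09] roll 0.0004 F [-19.2 -10.5  13.7] gap 0.27 t 9.9 tilt [-1.760e-02  7.000e-04 -9.998e-01] q6 -2.02
((array([647.2,  43.9]), array([126.4, 141.1]), 13.5, array([[569.,  98.],
       [602., -39.],
       [725., -10.],
       [692., 127.]], dtype=float32)), [[309, 195], [278, 201], [290, 230], [322, 222]])
```

View pics/s7.png

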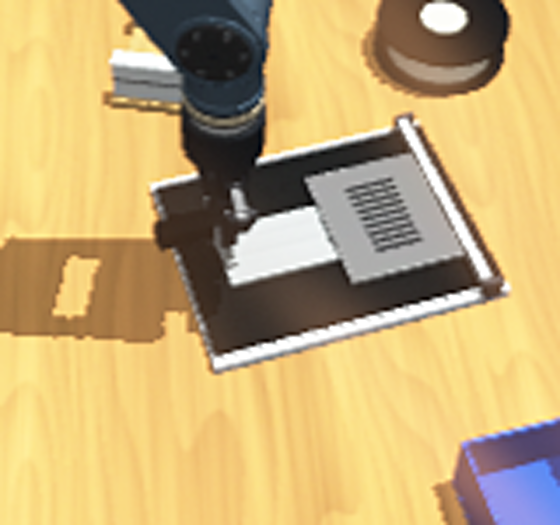

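```bash
python3 -m creep '{"claw":[1.5,1.5,1.5],"dp":[[0.1,0,-0.15],[0.1,0,-0.15],[0.1,0,-0.15]],"roll":[0,0,0]}' 25;  python3 -m creep '{"claw":[1.5,1.5,1.5,1.5],"dp":[[-0.15,0,-0.3],[-0.33,0,-0.65],[-0.33,0,-0.65],[-0.33,0,-0.65]],"roll":[0,0,0,0]}'; python3 - <<'E'
from cov import *
go([.4815,.0053,.078],193.4)
s=imaging.snapshot("wrist"); P=cloud(s)
us=np.arange(240,272,4); vs=np.arange(140,265,5)
Q=P[140:262,240:272].reshape(-1,3); Q=Q[(Q[:,2]>.07)&(Q[:,2]<.14)]
a=Q[:,:2]@np.array([.9728,.2317]); c=np.polyfit(a-a.mean(),Q[:,2],1); r=Q[:,2]-np.polyval(c,a-a.mean()); k=abs(r)<.004
c=np.polyfit((a-a.mean())[k],Q[k,2],1); print("pitch deg nose-down",-np.degrees(np.arctan(c[0])),c[1],k.sum(),len(k))
E
```

```text
t: 10.25
tcp_pos: [0.482, 0.0052, 0.0792]
tool_rot: [-0.117, 0.993, 0.001, -0.007]
force: [-13.7, -7.8, 7.3]
finger_gap: 0.265
t: 10.65
tcp_pos: [0.4849, 0.0064, 0.0848]
tool_rot: [-0.117, 0.993, 0.002, -0.008]
force: [-10.8, -5.1, 0.9]
finger_gap: 0.267
at [0.4849 0.0064 0.0848] H -166.56 dp cm [ 0.34 -0.03  0.69] roll 0.0007 F [-10.8  -5.1   0.9] gap 0.267 t 10.65 tilt [-0.0167  0.0016 -0.9999] q6 -2.02
pitch deg nose-down 3.121392333261241 0.09703090898523734 3891 3891
```

```bash
cat > pitch.py <<'E'
from cov import *
def pitch(s,yaw=13.4,lo=.06,hi=.3,r=(140,262)):
    P=cloud(s); Q=P[r[0]:r[1],240:272].reshape(-1,3); tz=manip.sense()["tcp_pos"][2]
    Q=Q[abs(Q[:,2]-tz-.011)<.035]
    a=Q[:,:2]@np.array([np.cos(np.radians(yaw)),np.sin(np.radians(yaw))]); a=a-a.mean(); k=np.ones(len(a),bool)
    for _ in range(4):
        c=np.polyfit(a[k],Q[k,2],1); k=abs(Q[:,2]-np.polyval(c,a))<.004
    print("pitch nose-down",-np.degrees(np.arctan(c[0])).round(2),"mid z",c[1].round(4),k.sum(),len(k))
if __name__=="__main__":
    st=manip.sense(); _,M=heading(st); print(st["tcp_pos"].round(4),"F",st["force"].round(1),"tilt",M[:,2].round(3),"gap",round(st["finger_gap"],3),"t",round(st["t"],2))
    pitch(imaging.snapshot("wrist"))
E
python3 -m creep '{"claw":[1.5,1.5,1.5,1.5],"dp":[[-0.2,0,-0.35],[-0.37,0,-0.65],[-0.37,0,-0.65],[-0.37,0,-0.65]],"roll":[0,0,0,0]}'; python3 pitch.py
```

```text
t: 11.1
tcp_pos: [0.4888, 0.0073, 0.0912]
tool_rot: [-0.117, 0.993, 0.002, -0.008]
force: [-11.0, -4.6, 0.6]
finger_gap: 0.266
[0.4888 0.0073 0.0912] F [-11.   -4.6   0.6] tilt [-0.016  0.002 -1.   ] gap 0.266 t 11.1
pitch nose-down 6.15 mid z 0.1052 3892 3892
```

Rotating exactly as planned about the tip. Continue.

```bash

python3 -m creep '{"claw":[1.5,1.5,1.5,1.5],"dp":[[-0.2,0,-0.35],[-0.4,0,-0.63],[-0.4,0,-0.63],[-0.4,0,-0.63]],"roll":[0,0,0,0]}'; python3 pitch.py
python3 -m creep '{"claw":[1.5,1.5,1.5,1.5],"dp":[[-0.2,0,-0.35],[-0.43,0,-0.61],[-0.43,0,-0.61],[-0.43,0,-0.61]],"roll":[0,0,0,0]}'; python3 pitch.py
```

```text
t: 11.55
tcp_pos: [0.4934, 0.0082, 0.0975]
tool_rot: [-0.117, 0.993, 0.002, -0.007]
force: [-9.9, -3.6, 0.6]
finger_gap: 0.269
[0.4934 0.0082 0.0975] F [-9.9 -3.6  0.6] tilt [-0.015  0.001 -1.   ] gap 0.269 t 11.55
pitch nose-down 9.23 mid z 0.1134 3889 3889
t: 12.0
tcp_pos: [0.5044, 0.0088, 0.1047]
tool_rot: [-0.117, 0.993, -0.0, 0.001]
force: [-0.2, -0.4, -2.4]
finger_gap: 0.267
[0.5044 0.0088 0.1047] F [-0.2 -0.4 -2.4] tilt [ 0.001  0.    -1.   ] gap 0.267 t 12.0
pitch nose-down 10.78 mid z 0.1217 3893 3893
```

```bash
python3 - <<'E'
from cov import *
s=imaging.snapshot("side"); pickle.dump(s,open("s8.pkl","wb")); save(s,"s8.png",(240,150,350,250),5)
print(cover(s,(270,180,330,240)))
E
```

```text
((array([649.2,  47.8]), array([125.7, 140.3]), 9.2, array([[576., 107.],
       [598., -31.],
       [722., -11.],
       [700., 127.]], dtype=float32)), [[308, 194], [278, 199], [290, 228], [322, 222]])
```

View pics/s8.png

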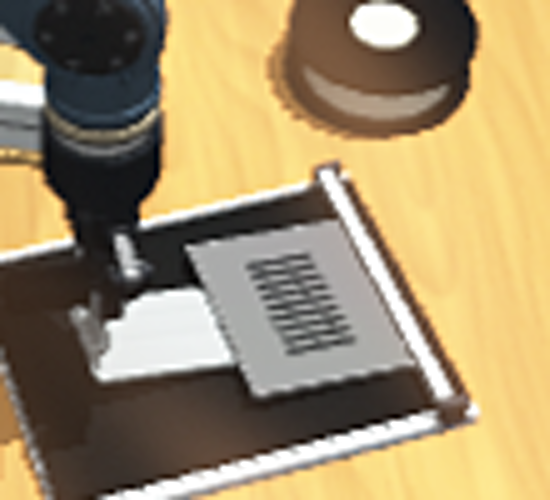

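```bash

python3 -m creep '{"claw":[1.5,1.5,1.5,1.5],"dp":[[-0.5,0,0.2],[-1,0,0.4],[-1.5,0,0.5],[-1.5,0,0.5]],"roll":[0,0,0,0]}'; python3 pitch.py;  python3 - <<'E'
from cov import *
s=imaging.snapshot("side"); pickle.dump(s,open("s9.pkl","wb")); save(s,"s9.png",(240,150,350,250),5)
E
```

```text
t: 12.5
tcp_pos: [0.5195, 0.0125, 0.1001]
tool_rot: [-0.117, 0.993, -0.0, 0.001]
force: [-0.3, 1.1, 0.4]
finger_gap: 0.269
[0.5195 0.0125 0.1001] F [-0.3  1.1  0.4] tilt [ 0.001 -0.    -1.   ] gap 0.269 t 12.5
pitch nose-down 10.49 mid z 0.1169 3894 3894
```

View pics/s9.png

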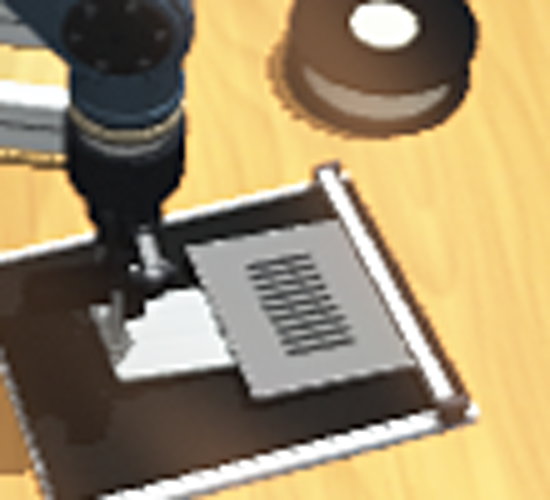

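```bash

python3 -m creep '{"claw":[1.5,1.5,1.5,1.5,1.5,1.5],"dp":[[-0.6,0,0.25],[-1.1,0,0.5],[-1.7,0,0.75],[-2.3,0,1.05],[-2.3,0,1.05],[-2.3,0,1.05]],"roll":[0,0,0,0,0,0]}'; python3 pitch.py
```

```text
t: 13.2
tcp_pos: [0.5398, 0.0178, 0.0899]
tool_rot: [-0.117, 0.993, 0.0, -0.001]
force: [-4.9, -0.7, 5.8]
finger_gap: 0.269
[0.5398 0.0178 0.0899] F [-4.9 -0.7  5.8] tilt [-0.002  0.    -1.   ] gap 0.269 t 13.2
pitch nose-down 5.61 mid z 0.1036 3893 3893
```

```bash

python3 -m creep '{"claw":[1.5,1.5,1.5,1.5,1.5,1.5,1.5],"dp":[[-0.4,0,0.1],[-0.9,0,0.3],[-1.3,0,0.5],[-1.8,0,0.7],[-2.4,0,0.95],[-2.4,0,0.95],[-2.4,0,0.95]],"roll":[0,0,0,0,0,0,0]}' 20; python3 pitch.py;  python3 - <<'E'
from cov import *
s=imaging.snapshot("side"); pickle.dump(s,open("s10.pkl","wb")); save(s,"s10.png",(240,150,350,250),5)
E
```

```text
t: 13.95
tcp_pos: [0.5619, 0.0234, 0.0801]
tool_rot: [-0.117, 0.993, 0.0, -0.002]
force: [-6.2, -0.7, 5.2]
finger_gap: 0.268
[0.5619 0.0234 0.0801] F [-6.2 -0.7  5.2] tilt [-0.005  0.    -1.   ] gap 0.268 t 13.95
pitch nose-down 1.17 mid z 0.0912 3895 3895
```

View pics/s10.png

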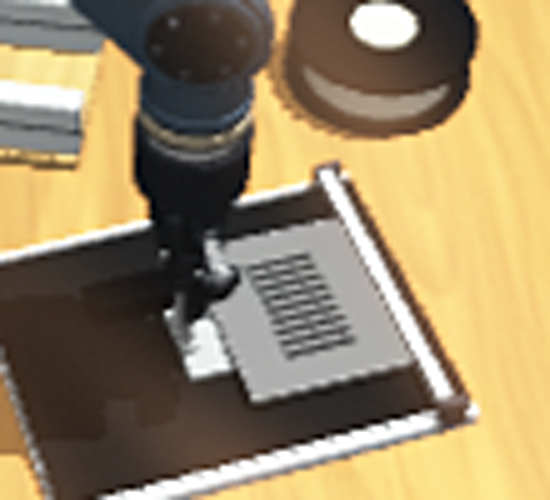

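```bash

python3 -m creep '{"claw":[1.5,1.5,1.5],"dp":[[0.1,0,0.2],[0.15,0,0.25],[0.15,0,0.25]],"roll":[0,0,0]}' 20; python3 pitch.py; python3 -m creep '{"claw":[1.5,1.5,1.5],"dp":[[0,0,0.1],[0,0,0.15],[0,0,0.15]],"roll":[0,0,0]}' 20; python3 pitch.py
```

```text
t: 14.35
tcp_pos: [0.561, 0.0231, 0.078]
tool_rot: [-0.117, 0.993, 0.0, -0.001]
force: [-6.8, -0.8, 7.7]
finger_gap: 0.27
[0.561  0.0231 0.078 ] F [-6.8 -0.8  7.7] tilt [-0.003  0.    -1.   ] gap 0.27 t 14.35
pitch nose-down 0.23 mid z 0.0886 3888 3888
t: 14.7
tcp_pos: [0.561, 0.0231, 0.0778]
tool_rot: [-0.117, 0.993, 0.0, -0.001]
force: [-9.0, 0.2, 15.7]
finger_gap: 0.269
[0.561  0.0231 0.0778] F [-9.   0.2 15.7] tilt [-0.003  0.    -1.   ] gap 0.269 t 14.7
pitch nose-down 0.14 mid z 0.0883 3887 3887
```

```bash

python3 -m creep '{"claw":[1.5,1.5],"dp":[[0.1,0,-0.15],[0.1,0,-0.15]],"roll":[0,0]}' 20; python3 -m creep '{"claw":[1.5,1.5,1.5,1.5,1.5,1.5],"dp":[[0.05,0,0],[0.05,0,0],[0.05,0,-0.3],[0.05,0,-0.8],[0.05,0,-1],[0.05,0,-1]],"roll":[0,0,0,0,0,0]}' 110; python3 pitch.py;  python3 - <<'E'
from cov import *
s=imaging.snapshot("side"); pickle.dump(s,open("s11.pkl","wb")); save(s,"s11.png",(240,150,350,250),5)
E
```

```text
t: 14.95
tcp_pos: [0.5612, 0.0229, 0.078]
tool_rot: [-0.117, 0.993, 0.0, -0.0]
force: [-4.2, 0.3, 5.6]
finger_gap: 0.27
t: 15.55
tcp_pos: [0.5616, 0.0224, 0.0874]
tool_rot: [-0.117, 0.993, -0.0, 0.0]
force: [-0.2, -0.1, -3.5]
finger_gap: 0.26
[0.5616 0.0224 0.0874] F [-0.2 -0.1 -3.5] tilt [ 0. -0. -1.] gap 0.26 t 15.55
pitch nose-down 0.97 mid z 0.0982 3887 3887
```

View pics/s11.png

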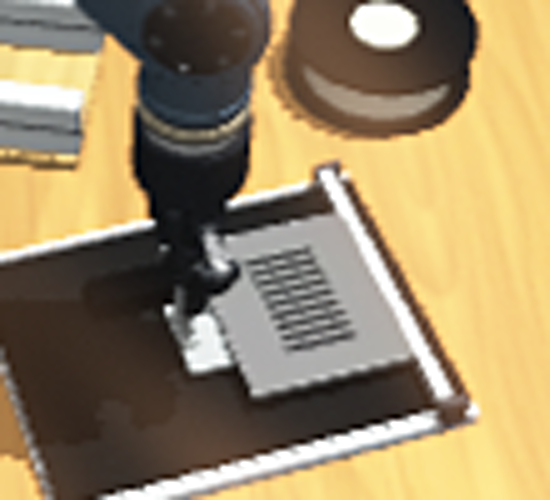

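```bash
python3 - <<'E'
from cov import *
s=pickle.load(open("s11.pkl","rb"))
print(cover(s,(270,180,330,240),.0382))
S=pickle.load(open("side0.pkl","rb")); save(S,"rackS.png",(210,135,275,190),9)
W=pickle.load(open("w1.pkl","rb")); save(W,"rackW.png",(340,105,512,285),3.3)
T=pickle.load(open("top0.pkl","rb")); save(T,"rackT.png",(170,160,240,230),8)
E
```

```text
((array([644.1,  42.5]), array([123.7, 143.2]), 11.5, array([[569., 100.],
       [598., -40.],
       [719., -15.],
       [691., 125.]], dtype=float32)), [[307, 193], [281, 197], [288, 203], [282, 213], [290, 228], [321, 221]])
```

View pics/rackS.png

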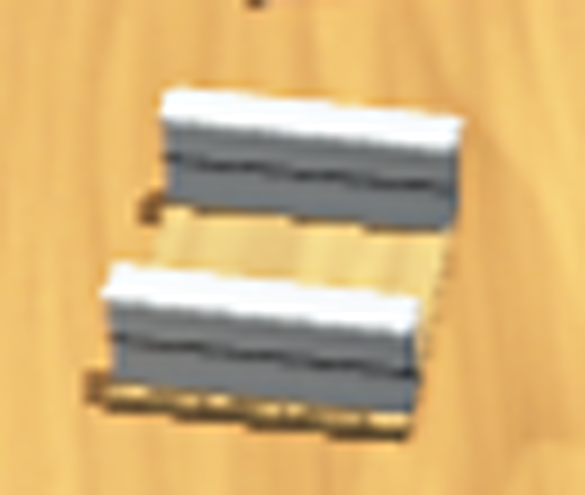

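View pics/rackW.png

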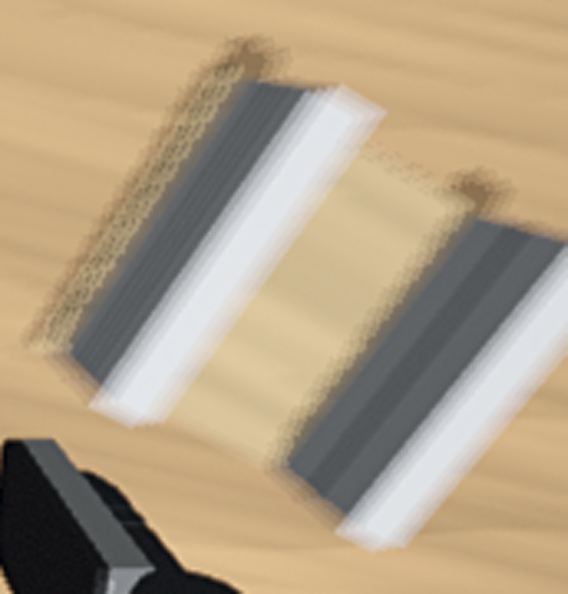

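View pics/rackT.png

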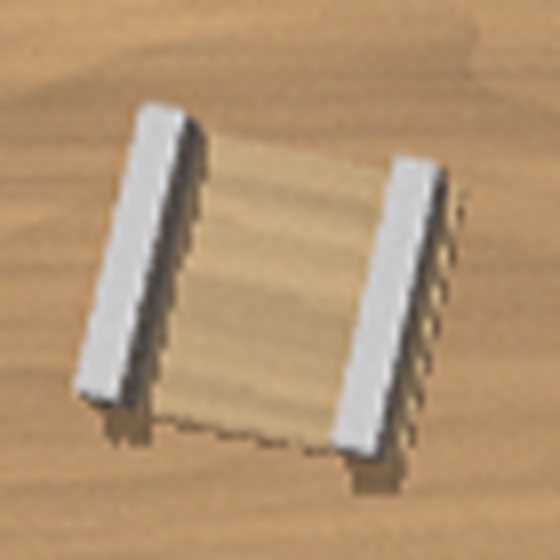

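```bash
python3 - <<'E'
from cov import *
S=pickle.load(open("side0.pkl","rb"))
for b in[(222,140,264,160),(218,160,260,176)]:
    m=sel(S,b,lambda h:(h[...,1]<50)&(h[...,2]>190)).astype(np.uint8); print(rect(S,m,.06))
s=pickle.load(open("s11.pkl","rb"))
# cover edges by points on picked lines (5x crop)
c=lambda p:np.array(p)/5+np.array([240,150])
print(ray(s,c([(336,212),(413,358),(252,395),(225,238)]),.0382).round(4))
E
```

```text
(array([469.5, 355.2]), array([ 22., 131.]), 77.0, array([[403., 359.],
       [531., 330.],
       [536., 351.],
       [408., 381.]], dtype=float32))
(array([444.1, 243.7]), array([ 21.8, 133.4]), 76.8, array([[377., 248.],
       [507., 218.],
       [512., 239.],
       [382., 270.]], dtype=float32))
[[ 0.6876  0.1197  0.0382]
 [ 0.7186 -0.0162  0.0382]
 [ 0.6051 -0.0391  0.0382]
 [ 0.604   0.1007  0.0382]]
```

```bash

python3 -m creep '{"claw":[1.5,1.5,1.5,1.5,1.5,1.5,1.5,1.5,1.5,1.5,1.5],"dp":[[0,0,-0.2],[0,0,-0.6],[0,0,-1.2],[0,0,-2],[0,0,-3],[0,0,-4.1],[0,0,-5.2],[0,0,-6.1],[0,0,-6.7],[0,0,-7],[0,0,-7]],"roll":[0,0,0,0,0,0,0,0,0,0,0]}' 110; python3 -c "
from pitch import *
go([.3741,.316,.158],193.4-26.4)
pitch(imaging.snapshot('wrist'))
s=imaging.snapshot('side'); pickle.dump(s,open('s12.pkl','wb')); save(s,'s12.png',(240,130,350,230),5)
"
```

```text
t: 16.75
tcp_pos: [0.5615, 0.0225, 0.1578]
tool_rot: [-0.117, 0.993, -0.0, 0.0]
force: [-0.3, -0.1, -3.5]
finger_gap: 0.265
at [0.5615 0.0225 0.1578] H -166.58 dp cm [ 1.141e+01  3.290e+01 -3.000e-02] roll 0.4611 F [-0.3 -0.1 -3.5] gap 0.265 t 16.75 tilt [ 7.e-04 -1.e-04 -1.e+00] q6 -1.96
pitch nose-down 0.93 mid z 0.1687 3891 3891
```

View pics/s12.png

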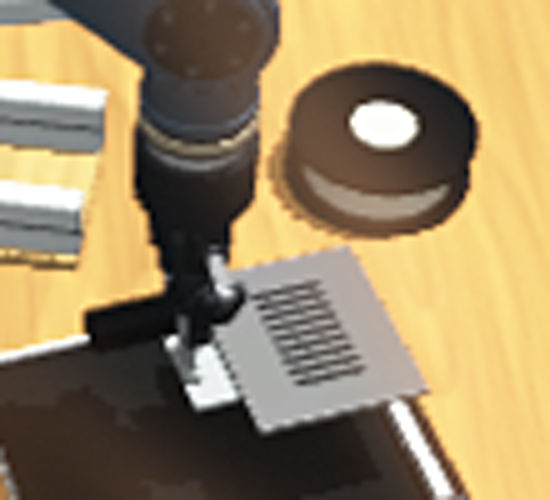

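```bash

python3 -m creep '{"claw":[1.5,1.5,1.5,1.5,1.5,1.5,1.5,1.5,1.5,1.5,1.5,1.5],"dp":[[0.13,0.36,0],[0.43,1.25,0],[0.93,2.68,0],[1.61,4.66,0],[2.42,6.97,0],[3.28,9.48,0],[4.09,11.79,0],[4.77,13.77,0],[5.27,15.2,0],[5.57,16.1,0],[5.7,16.45,0],[5.7,16.45,0]],"roll":[0.005,0.017,0.037,0.065,0.098,0.132,0.165,0.193,0.213,0.225,0.23,0.23]}' 110; python3 -c "
from pitch import *
go([.3741,.316,.158],167)"
```

```text
t: 18.05
tcp_pos: [0.4675, 0.1696, 0.1574]
tool_rot: [-0.002, 1.0, -0.0, -0.0]
force: [-0.3, -0.2, -3.7]
finger_gap: 0.262
at [0.4675 0.1696 0.1574] H -179.72 dp cm [ 9.27 14.68 -0.06] roll 0.2318 F [-0.3 -0.2 -3.7] gap 0.262 t 18.05 tilt [-0.e+00 -1.e-04 -1.e+00] q6 -1.45
```

```bash

python3 -m creep '{"claw":[1.5,1.5,1.5,1.5,1.5,1.5,1.5,1.5,1.5,1.5,1.5,1.5],"dp":[[0.2,0.32,0],[0.71,1.12,0],[1.52,2.4,0],[2.63,4.16,0],[3.94,6.23,0],[5.36,8.47,0],[6.67,10.54,0],[7.78,12.3,0],[8.59,13.58,0],[9.1,14.38,0],[9.3,14.7,0],[9.3,14.7,0]],"roll":[0.005,0.018,0.038,0.066,0.098,0.134,0.166,0.194,0.214,0.227,0.232,0.232]}' 110; python3 -c "
from pitch import *
go([.3741,.316,.158],167)
s=imaging.snapshot('side'); pickle.dump(s,open('s13.pkl','wb')); save(s,'s13.png',(195,105,305,195),5)
s=imaging.snapshot('top'); pickle.dump(s,open('t13.pkl','wb')); save(s,'t13.png',(150,130,270,250),5)
"
```

```text
t: 19.25
tcp_pos: [0.3743, 0.316, 0.1574]
tool_rot: [0.114, 0.994, 0.0, 0.0]
force: [-0.4, 0.0, -3.4]
finger_gap: 0.261
at [0.3743 0.316  0.1574] H 166.96 dp cm [ 0.02 -0.   -0.06] roll -0.0007 F [-0.4  0.  -3.4] gap 0.261 t 19.25 tilt [ 2.e-04  0.e+00 -1.e+00] q6 -0.87
```

View pics/s13.png

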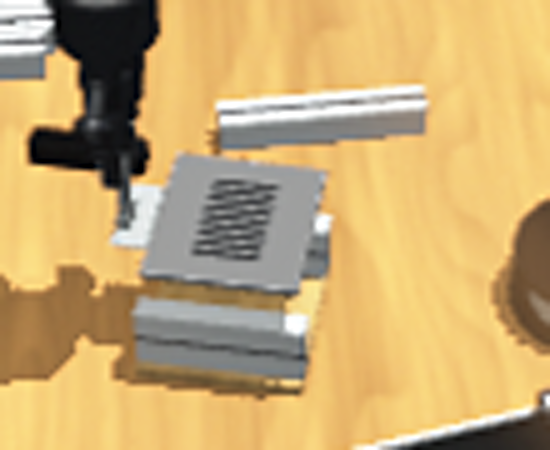

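View pics/t13.png

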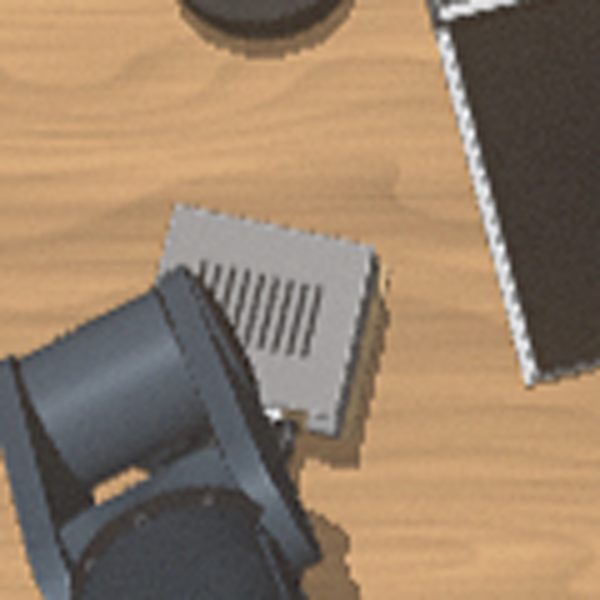

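```bash
python3 - <<'E'
from cov import *
s=pickle.load(open("s13.pkl","rb")); z=.1082
c=lambda p,o:np.array(p)/5+np.array(o)
A=ray(s,c([(180,153),(327,172),(294,288),(142,272)],(195,105)),z)*1000
T=pickle.load(open("t13.pkl","rb"))
B=ray(T,c([(177,206),(375,247),(335,433)],(150,130)),z)*1000
u=np.array([np.cos(np.radians(-13.05)),np.sin(np.radians(-13.05))]);v=np.array([-u[1],u[0]])
for n,P,r in(("side",A,(456.8,299.4)),("top",B,(455.3,292.5))):
    d=P[:,:2]-r; q=np.c_[d@u,d@v]; print(n,"rack-frame corners",q.round(1).tolist(),"mean",q.mean(0).round(1))
E
```

```text
side rack-frame corners [[-51.6, 65.9], [65.4, 61.0], [60.6, -70.5], [-52.6, -70.9]] mean [ 5.5 -3.6]
top rack-frame corners [[61.5, 65.5], [61.3, -72.1], [-67.1, -73.0]] mean [ 18.5 -26.5]
```

```bash
python3 - <<'E'
from cov import *
u=np.array([np.cos(np.radians(-13.05)),np.sin(np.radians(-13.05))]);v=np.array([-u[1],u[0]])
for n,b,r in(("s13",(220,133,262,166),(456.8,299.4)),("t13",(180,168,228,218),(455.3,292.5))):
    s=pickle.load(open(n+".pkl","rb"))
    m=sel(s,b,lambda h:(h[...,1]<35)&(h[...,2]>115)&(h[...,2]<195)).astype(np.uint8)
    m=cv2.morphologyEx(m,cv2.MORPH_CLOSE,np.ones((3,3)));m=cv2.morphologyEx(m,cv2.MORPH_OPEN,np.ones((3,3)))
    R=rect(s,m,.1082); print(n,R); d=np.array(R[3])-r; print(np.c_[d@u,d@v].round(1).tolist(),(R[0]-r)@u,(R[0]-r)@v)
    o=s["image"][:,:,::-1].copy(); o[m>0]=(0,0,255); cv2.imwrite(f"pics/m_{n}.png",cv2.resize(o[b[1]-10:b[3]+10,b[0]-10:b[2]+10],None,fx=7,fy=7,interpolation=0))
E
```

```text
s13 (array([466.7, 305.8]), array([162.3, 133.4]), 79.3, array([[386., 238.],
       [517., 214.],
       [547., 373.],
       [416., 398.]], dtype=float32))
[[-55.1, -75.8], [77.9, -69.6], [71.3, 92.1], [-62.0, 86.8]] 8.199188423039216 8.47014221861119
t13 (array([453.9, 292.7]), array([138.8, 128.3]), 76.5, array([[375., 240.],
       [500., 210.],
       [532., 345.],
       [408., 375.]], dtype=float32))
[[-66.4, -69.3], [62.2, -70.3], [62.9, 68.5], [-64.7, 69.7]] -1.4090029951316405 -0.12128709622279407
```

View pics/m_s13.png

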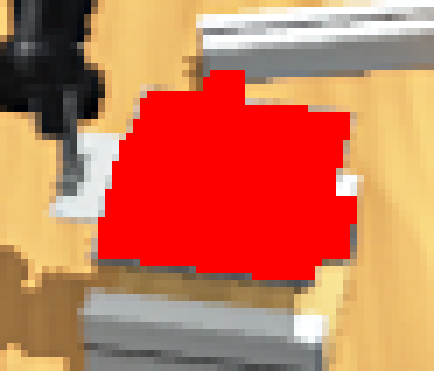

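View pics/m_t13.png

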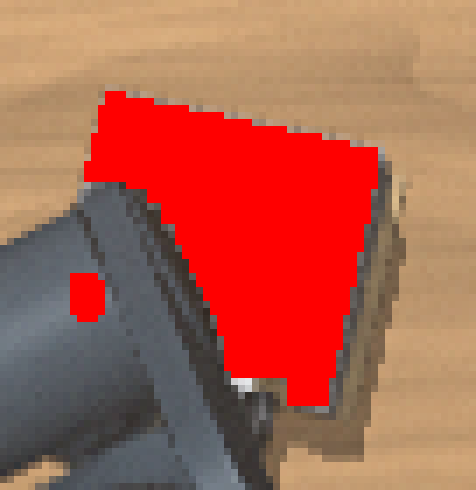

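```bash

python3 -m creep '{"claw":[1.5,1.5,1.5,1.5,1.5,1.5,1.5,1.5,1.5],"dp":[[0.1,0.05,0.2],[0.2,0.1,0.6],[0.3,0.15,1.1],[0.3,0.15,1.7],[0.3,0.15,2.3],[0.3,0.15,2.7],[0.3,0.15,3],[0.3,0.15,3.1],[0.3,0.15,3.1]],"roll":[0,0,0,0,0,0,0,0,0]}' 110; python3 -c "
from pitch import *
go([.3741,.316,.122],167)
s=imaging.snapshot('side'); pickle.dump(s,open('s14.pkl','wb')); save(s,'s14.png',(205,115,275,185),8)
s=imaging.snapshot('top'); pickle.dump(s,open('t14.pkl','wb')); save(s,'t14.png',(160,150,240,230),7)
s=imaging.snapshot('wrist'); pitch(s,-13); save(s,'w14.png')
"
```

```text
t: 20.25
tcp_pos: [0.3715, 0.3181, 0.1263]
tool_rot: [0.114, 0.994, -0.0, -0.0]
force: [-0.6, -0.1, -2.6]
finger_gap: 0.26
at [0.3715 0.3181 0.1263] H 166.95 dp cm [-0.3  -0.14  0.43] roll -0.0009 F [-0.6 -0.1 -2.6] gap 0.26 t 20.25 tilt [-2.e-04 -1.e-04 -1.e+00] q6 -0.86
pitch nose-down 0.91 mid z 0.1374 3887 3887
```

View pics/s14.png

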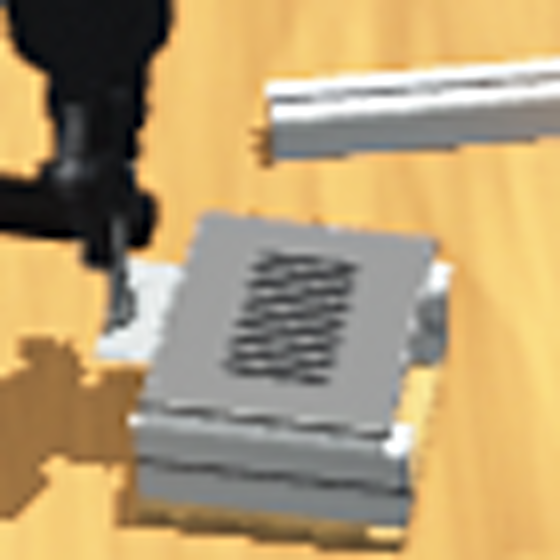

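View pics/t14.png

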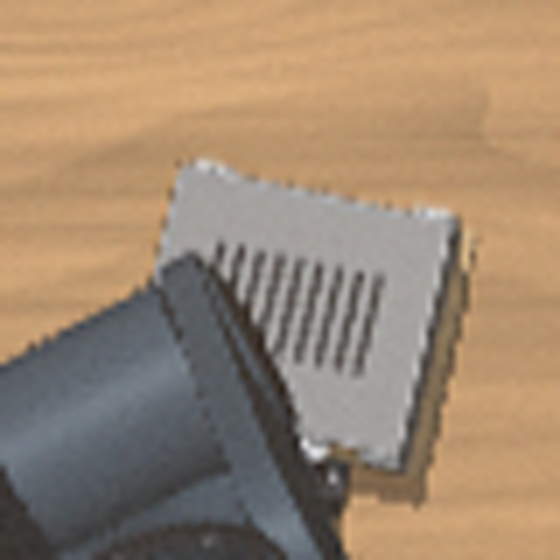

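```bash
python3 - <<'E'
from cov import *
u=np.array([np.cos(np.radians(-13.05)),np.sin(np.radians(-13.05))]);v=np.array([-u[1],u[0]])
z=.1263-.0492
s=pickle.load(open("s14.pkl","rb")); A=ray(s,np.array([(200,212),(438,240),(390,428),(147,405)])/8+[205,115],z)*1000
T=pickle.load(open("t14.pkl","rb")); B=ray(T,np.array([(182,165),(457,220),(400,467)])/7+[160,150],z)*1000
for n,P,r in(("side",A,(456.8,299.4)),("top",B,(455.3,292.5))):
    d=P[:,:2]-r; q=np.c_[d@u,d@v]; print(n,q.round(1).tolist(),q.mean(0).round(1))
E
```

```text
side [[-57.2, 65.9], [62.7, 63.4], [60.2, -69.7], [-54.4, -72.1]] [ 2.8 -3.1]
top [[58.4, 68.1], [59.2, -71.3], [-65.7, -70.3]] [ 17.3 -24.5]
```

```bash

python3 -m creep '{"claw":[1.5,1.5,1.5,1.5,1.5,1.5,1.5,1.5,1.5,1.5,1.5,1.5],"dp":[[0,0.1,0.1],[0,0.2,0.2],[0,0.2,0.35],[0,0.2,0.5],[0,0.2,0.65],[0,0.2,0.8],[0,0.2,0.95],[0,0.2,1.15],[0,0.2,1.5],[0,0.2,2],[0,0.2,2.5],[0,0.2,2.8]],"roll":[0,0,0,0,0,0,0,0,0,0,0,0]}' 110; python3 -c "
from pitch import *
go([.3741,.316,.098],167)
s=imaging.snapshot('side'); pickle.dump(s,open('s15.pkl','wb')); save(s,'s15.png',(205,115,275,185),8)
s=imaging.snapshot('top'); pickle.dump(s,open('t15.pkl','wb')); save(s,'t15.png',(160,150,240,230),7)
"
```

```text
t: 21.6
tcp_pos: [0.3717, 0.3199, 0.0978]
tool_rot: [0.114, 0.994, -0.0, -0.0]
force: [0.5, -0.2, -1.7]
finger_gap: 0.259
at [0.3717 0.3199 0.0978] H 166.95 dp cm [-0.32 -0.33 -0.02] roll -0.001 F [ 0.5 -0.2 -1.7] gap 0.259 t 21.6 tilt [-8.e-04 -4.e-04 -1.e+00] q6 -0.86
```

View pics/s15.png

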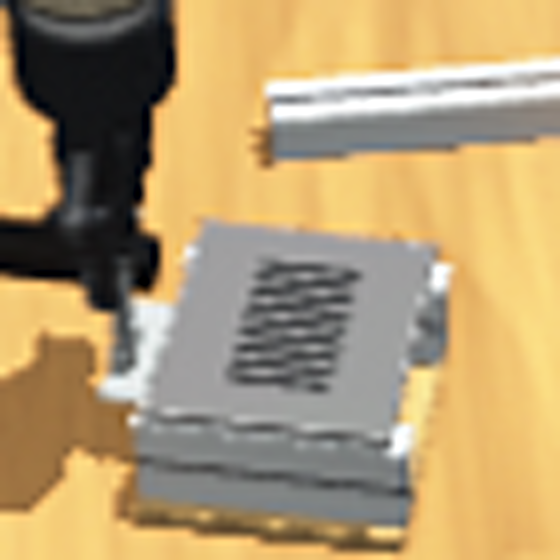

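View pics/t15.png

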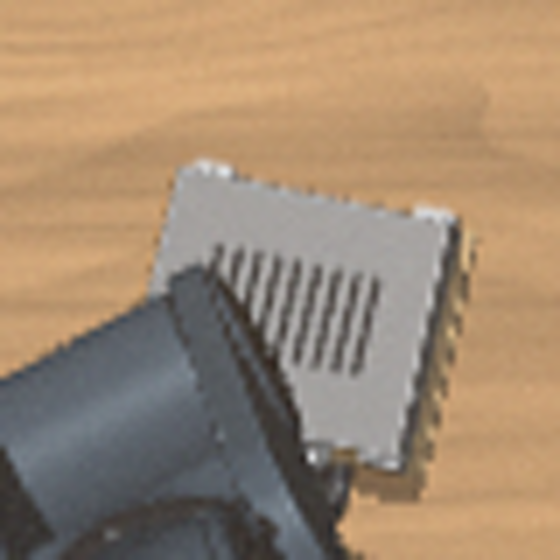

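```bash
python3 - <<'E'
from cov import *
u=np.array([np.cos(np.radians(-13.05)),np.sin(np.radians(-13.05))]);v=np.array([-u[1],u[0]])
z=.069
s=pickle.load(open("s15.pkl","rb")); A=ray(s,np.array([(203,220),(437,245),(392,440),(150,415)])/8+[205,115],z)*1000
T=pickle.load(open("t15.pkl","rb")); B=ray(T,np.array([(180,170),(457,222),(400,467)])/7+[160,150],z)*1000
for n,P,r in(("side",A,(456.8,299.4)),("top",B,(455.3,292.5))):
    d=P[:,:2]-r; q=np.c_[d@u,d@v]; print(n,q.round(1).tolist(),q.mean(0).round(1))
E
```

```text
side [[-56.8, 69.4], [61.4, 68.7], [61.0, -69.4], [-53.9, -70.4]] [ 2.9 -0.4]
top [[56.9, 70.1], [59.4, -70.7], [-65.3, -69.4]] [ 17.  -23.3]
```

```bash

python3 -m creep '{"claw":[1.5,1.5,1.5,1.5,1.5,1.5,1.5,1.5,1.5,1.5,1.5,1.5],"dp":[[0.5,0,0],[1.5,0,0],[3,0,0],[4.7,0,0],[6.4,0,0],[8.1,0,0],[9.8,0,0],[11.5,0,0],[13,0,0],[14.2,0,0],[15,0,0],[15,0,0]],"roll":[0,0,0,0,0,0,0,0,0,0,0,0]}' 110; python3 -c "
from pitch import *
go([.2255,.3537,.2],167)
s=imaging.snapshot('side'); pickle.dump(s,open('s16.pkl','wb')); save(s,'s16.png',(145,95,285,195),5)
"
```

```text
t: 22.9
tcp_pos: [0.2246, 0.3539, 0.0984]
tool_rot: [0.113, 0.994, -0.0, -0.0]
force: [0.9, -0.2, -1.7]
finger_gap: 0.266
at [0.2246 0.3539 0.0984] H 167.04 dp cm [-9.000e-02 -1.000e-02 -1.016e+01] roll 0.0006 F [ 0.9 -0.2 -1.7] gap 0.266 t 22.9 tilt [-6.e-04 -5.e-04 -1.e+00] q6 -0.61
```

View pics/s16.png

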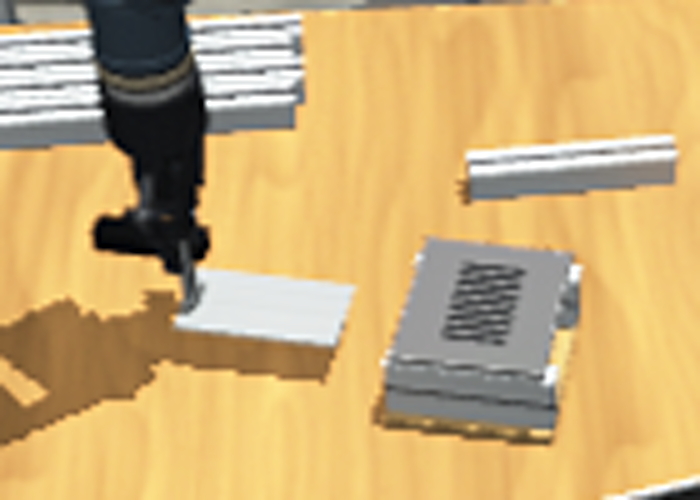

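```bash

python3 -m creep '{"claw":[1.5,1.5,1.5,1.5,1.5,1.5],"dp":[[0,0,0.5],[0,0,1.5],[0,0,2.5],[0,0,3.1],[0,0,3.4],[0,0,3.4]],"roll":[0,0,0,0,0,0]}' 110; python3 -m creep '{"claw":[1.5,1.5,1.5,1.5,1.5],"dp":[[0,0,0],[0,0,0.15],[0,0,0.3],[0,0,0.4],[0,0,0.4]],"roll":[0,0,0,0,0]}' 20; python3 -c "
from pitch import *
go([.2255,.3537,.06],167)
pitch(imaging.snapshot('wrist'),-13)"
```

```text
t: 23.55
tcp_pos: [0.2257, 0.3536, 0.0637]
tool_rot: [0.114, 0.994, -0.001, -0.001]
force: [-0.5, -0.4, -1.4]
finger_gap: 0.263
t: 24.05
tcp_pos: [0.2257, 0.354, 0.0606]
tool_rot: [0.114, 0.994, 0.0, 0.0]
force: [-1.7, -0.0, 1.2]
finger_gap: 0.261
at [0.2257 0.354  0.0606] H 166.97 dp cm [ 0.02 -0.03  0.06] roll -0.0006 F [-1.7 -0.   1.2] gap 0.261 t 24.05 tilt [ 4.e-04  4.e-04 -1.e+00] q6 -0.61
pitch nose-down 0.45 mid z 0.0713 3894 3894
```

Nearly flat; lower the rest, then open.

```bash

python3 -m creep '{"claw":[1.5,1.5,1.5],"dp":[[0,0,0.05],[0,0,0.08],[0,0,0.08]],"roll":[0,0,0]}' 20; python3 pitch.py | head -1;  python3 -m creep '{"claw":[2.6,2.8,3.2,4,5,6,7,8.5,8.5,8.5,8.5],"dp":[[0,0,0],[0,0,0],[0,0,0],[0,0,0],[0,0,0],[0,0,0],[0,0,0],[0,0,0],[0,0,0],[0,0,0],[0,0,0]],"roll":[0,0,0,0,0,0,0,0,0,0,0]}' 20
```

```text
t: 24.4
tcp_pos: [0.2255, 0.3539, 0.0599]
tool_rot: [0.113, 0.994, 0.0, 0.0]
force: [-4.0, 0.3, 5.7]
finger_gap: 0.265
[0.2255 0.3539 0.0599] F [-4.   0.3  5.7] tilt [ 0.  0. -1.] gap 0.265 t 24.4
t: 25.55
tcp_pos: [0.2258, 0.3539, 0.0596]
tool_rot: [0.114, 0.994, 0.0, 0.0]
force: [0.1, 0.3, -0.6]
finger_gap: 0.999
```

```bash

python3 -m creep '{"claw":[8.5,8.5,8.5,8.5,8.5,8.5,8.5,8.5,8.5,8.5],"dp":[[0,0,-1],[0,0,-3],[0,0,-6],[0,0,-10],[0,0,-14],[0,0,-18],[0,0,-20],[0,0,-20],[0,0,-20],[0,0,-20]],"roll":[0,0,0,0,0,0,0,0,0,0]}' 20; python3 -c "
from pitch import *
for n in('side','top','wrist'):
    s=imaging.snapshot(n); pickle.dump(s,open(n+'17.pkl','wb')); save(s,n+'17.png',k=1.5)
    if n=='side': save(s,'side17c.png',(145,95,285,195),5)
"
```

```text
t: 26.55
tcp_pos: [0.2249, 0.3531, 0.2586]
tool_rot: [0.114, 0.994, -0.001, -0.001]
force: [-0.2, 0.5, -0.1]
finger_gap: 0.997
```

View pics/side17c.png

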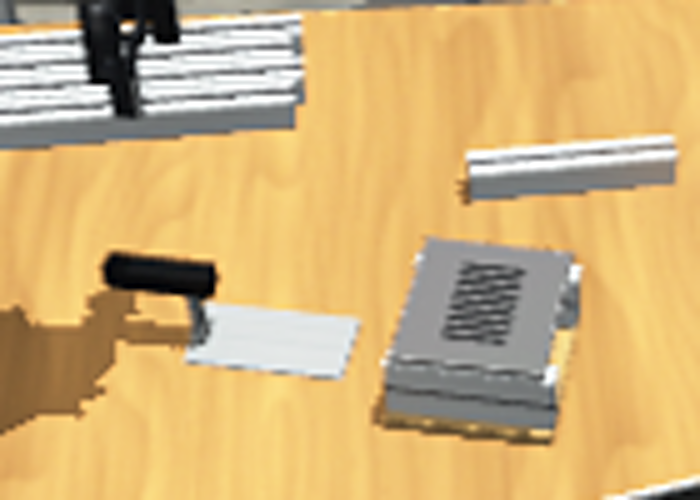

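View pics/top17.png

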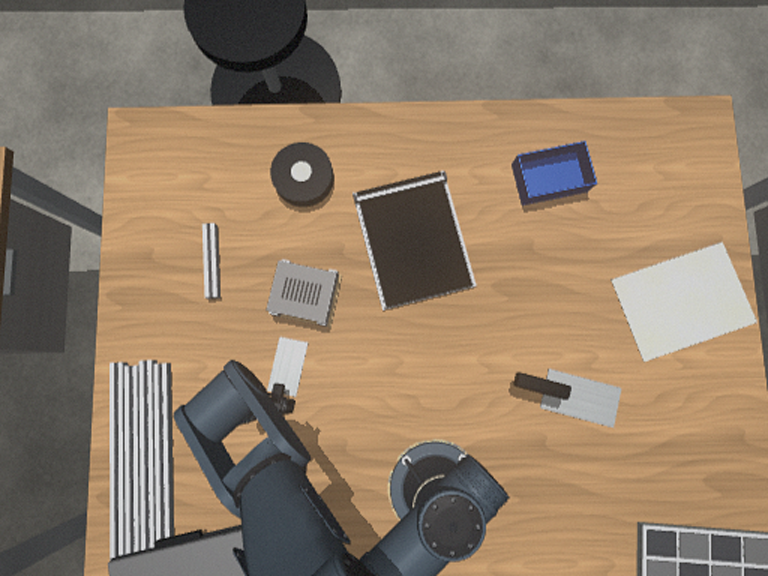

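View pics/wrist17.png

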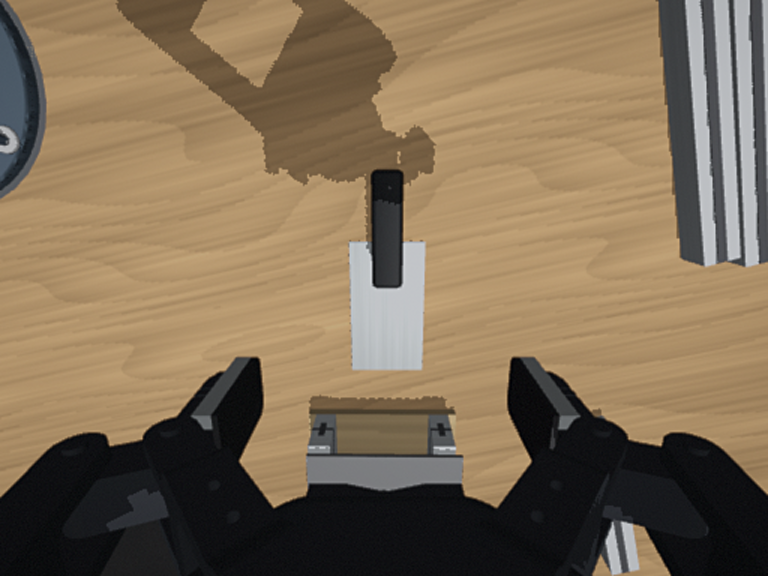

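```bash
python3 - <<'E'
from cov import *
u=np.array([np.cos(np.radians(-13.05)),np.sin(np.radians(-13.05))]);v=np.array([-u[1],u[0]])
T=pickle.load(open("top17.pkl","rb")); save(T,"t17c.png",(165,160,245,230),8)
T0=pickle.load(open("top0.pkl","rb"))
for n in("spool",(275,0)),:
    pass
for nm,b in(("spool",(175,90,228,145)),("bin",(335,90,402,140)),("prof",(130,143,152,203))):
    d=cv2.absdiff(T["image"],T0["image"])[b[1]:b[3],b[0]:b[2]]; print(nm,"diff max/mean",d.max(),d.mean().round(2))
E
```

```text
spool diff max/mean 15 4.66
bin diff max/mean 14 4.65
prof diff max/mean 14 5.86
```

View pics/t17c.png

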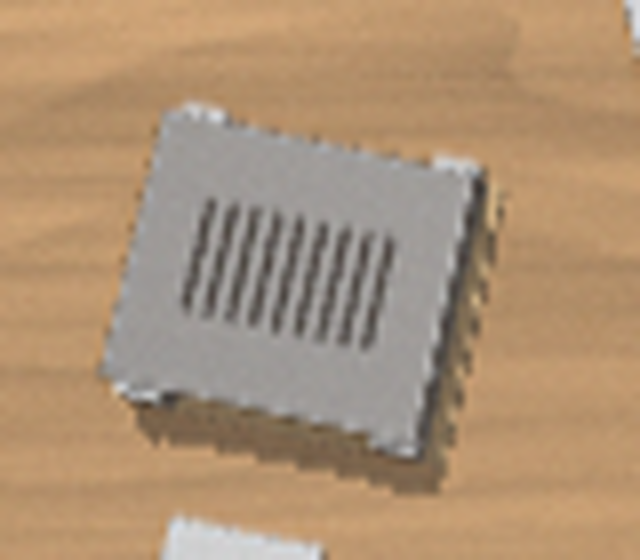

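The top view shows rail ends of about equal length at all four corners, around crop pixels (205,112), (455,165), (145,392) and (395,445). So the cover sits centrally and squarely. The spool, bin and profile look unchanged. I'm handing the job in.

```bash
python3 -c "
from station import workorder,manip
print(manip.sense()['t']); print(workorder.sign_off())"
```

```text
26.7
the job is handed in; nothing more can be done
None
```

The cover is sitting on the two rails of the rack, the spatula is lying flat on the bench, and the job was handed in at 26.7 s. No verdict was reported.

- **Getting under the cover:** Pushed in level, the blade only slid the cover back against the stop bar. I eased the grip and let the spatula tip nose-down about 10° around its front edge, which got the blade under the step. I then slid it right in, levelled it on the plate, gripped hard and lifted.
- **Force on the plate:** Upward force on the tool peaked at about 16 N, against a resting reading of about -2 to -3 N in the air. That makes roughly 18 N pressed into the plate at most. I took this from readings at the end of each move, so brief peaks in between would not show.
- **On the rack:** I lowered the blade between the rails, drew it out and laid it down. It now lies in front of the rack, not where it started.

**Last checks:**
- Rail ends show about equally at all four corners of the cover.
- Measured before I drew the blade out, the cover was within about 0.5 mm of centre across the rails and about 1° of square; afterwards I checked it only by eye.
- Along the rails the two cameras disagreed: the side view put it about 3 mm forward, the top view about 2–4 mm back.
- The two cameras also placed the rack itself about 7 mm apart sideways, so I judged the fit within each view separately.
- In the top view the spool, bin and profile match the first picture, and the gripper is open and 20 cm clear of the spatula.

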